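# Turn spring bulbs nose-up by flipping them into a planting tray

## Task

The three bulbs in the black tray were packed nose-down. Lay the empty green tray, already face-down, squarely on top of the black one until it is fully seated, then turn the two over together, gently and without letting them fall, so that the green tray stands upright on the table underneath with the bulbs nose-up in it. Then lift the black tray off and lay it flat on the table clear of the green one; never touch the bulbs with the gripper, and leave the cup, the pot and the trowel alone.

Things in the scene. Friction and masses are not known exactly. Their poses are not given: they have to be found in the camera images.
- full_tray_center (a point): centre (half-way up) of the loose black tray with the bulbs, face-up at the start, 100 to 170 g: 162 mm long (its x, roughly along world y), 54 wide (its y), 32 high (its z, to the open face). Three 42 mm square pockets in a row along x, 46 apart, 28 deep, floor 4; end walls 14 thick. Outer walls plain and upright: grip across the 54 mm width anywhere along it
- empty_tray_center (a point): centre (half-way up) of the loose empty sage-green tray: same size, shape, axes and mass range as the black one. At the start it lies face-down on the table (its z points down), standing off it by 5 mm on its two diagonal bosses (it can rock a little), this centre 21 mm up. Seated on the black tray, rims meeting, the centres are 32 mm apart and the pair is 64 mm thick
- full_tray_boss (a point): rim-level foot of one locating boss of the black tray, at x 74, y 14, z 16 mm from its centre; a second at x -74, y -14. Tapered, 5 mm high, 8 mm wide at the foot, 4.4 at the tip. Notches for them, 12 x 12 mm, 8 deep, at x 74, y -14 and x -74, y 14, leave 1 mm of play in all. Laid face to face, long sides parallel, either way round, each tray's bosses drop into the other's notches
- full_tray_end (a point): centre of the black tray's +x end at rim level (81 mm from centre in x, 16 in z), at the joint of the seated pair (-x end alike). Nothing latches the pair: grip both trays firmly at the joint, across the width, within 25 mm of an end, and pivot it about the other end's edge on the table (hung free, the lower tray sags open). On end (64 x 54 mm foot, 162 tall) it stands unheld
- bulb1_center (a point): centre of bulb 1, a firm brown flower bulb, 39 mm in diameter, 53 mm tall, 40 g, centre half-way up; its z axis points from the flat pale root end to the green-tipped nose: down at the start. It stands loose in a pocket of the black tray, leaning up to 10 degrees, 25 mm of it above the rim; in the shut pair it has 3 mm of end play, may lean by 30 degrees, cannot turn over
- bulb2_center (a point): centre of bulb 2, a firm brown flower bulb, 39 mm in diameter, 53 mm tall, 40 g, centre half-way up; its z axis points from the flat pale root end to the green-tipped nose: down at the start. It stands loose in a pocket of the black tray, leaning up to 10 degrees, 25 mm of it above the rim; in the shut pair it has 3 mm of end play, may lean by 30 degrees, cannot turn over
- bulb3_center (a point): centre of bulb 3, a firm brown flower bulb, 39 mm in diameter, 53 mm tall, 40 g, centre half-way up; its z axis points from the flat pale root end to the green-tipped nose: down at the start. It stands loose in a pocket of the black tray, leaning up to 10 degrees, 25 mm of it above the rim; in the shut pair it has 3 mm of end play, may lean by 30 degrees, cannot turn over
- cup: bystander: white plastic cup, 68 mm across, 80 mm tall, loose; origin at the centre of its underside
- pot: bystander: terracotta pot standing upside-down, 90 mm across, 85 mm tall, loose; origin at the centre of its underside
- trowel: bystander: hand trowel with wooden handle, 270 mm long and 27 mm high, lying along its x axis (blade to +x, origin between handle and blade), loose
Not all that is in view belongs to the job. Several things look just like the part that bears empty_tray_center: the one meant starts farthest to the robot's left. What is shaped like the part that bears bulb2_center but blue is not meant.

How it is judged:
By the outcome, as a careful person would: the job done as asked, in the order asked, and still so for the second after the job is handed in, with the robot touching nothing.
It also fails if it takes over 72 s, if anything falls off the work surface, if the arm or the gripper's body presses on something with over 40 N, if the wrist force passes 120 N, or if a joint passes its speed limit or range.

## Robot

A 6-joint arm with a two-finger parallel gripper is mounted at the origin on the work surface. World frame = base frame: x ahead of the robot, y to its left, z up, the work surface at z = 0. Lengths are in m, angles in rad, forces in N, time in s.
With the tool pointing down it reaches from about 0.35 to 0.85 m from the base axis. Payload 8.1 kg.
Tool frame: the origin (TCP) lies on the centre line of the jaws, within the pads' length; the fingertips stand 11 mm ahead of it and the grasp point (between the pads) lies 8 mm behind it (tip_reach is the z of the fingertips in the tool frame, in m); z points along the fingers, y is the direction in which the jaws open and shut (so a half turn about z gives the same grasp; the last joint's range is limited). The gripper opens to 93 mm and grips with 3 to 60 N. Pads are 15 mm wide; open, the fingers measure 128 mm over their backs; the gripper's body (75 mm by 188 mm) begins 65 mm behind the grasp point.
Start: joints at [-1.234, 0.13, 1.488, -0, 1.523, -0.085], TCP at [0.246, -0.547, 0.23] pointing down, gripper open.
Joint ranges: [-2.96, 2.96], [-0.89, 2.26], [0.02, 2.5], [-1.34, 4.48], [0, 2.73], [-2.66, 2.66]. Speed limits (rad/s): [2.39, 2.39, 2.79, 3.14, 3.14, 3.14].

## Interface

Orientations are given as a rotation vector (axis times angle).
In Python, from plant import read_state, read_camera, camera_params, close_job, silhouettes, tip_of, tip_reach gives the robot as it stands.
- The arm moves only by the shell command python3 -m creep 'ROWS' [FORCE]. ROWS is JSON, a list of rows, each a list of 5 numbers: the shift along the tool's x, y, z in m, then the turn about the tool's z in rad, then the closure in counts, from 0 (fully open) to 255 (shut). In form: [[dx, dy, dz, twist, gripper], ...]. A call has 1 to 12 rows; each row shifts and turns the commanded pose from where the row before left it, along the tool's axes as they then stand; what a row does not reach is not made up. A row lasts 1/12 s, in which the tool goes at most 41.7 mm and 7.16 degrees, less where a joint would pass 70% of its speed; a pose out of reach is approached as far as the arm can. A call is refused whole if a number of a shift passes 0.0417 or a number of a turn 0.125, either way. A call with a gripper value outside its range is refused whole. The fingers move at their own pace and stop on an object; FORCE is the grip in N (left out, the last holds). Time passes only in rows, so rows that do not move let the fingers close. It gives the time, the measured TCP pose, the force and the opening at its end, in the units of the state.
- read_state(): the state, without advancing time (a new reading comes with each control period).
- read_camera(name): name is "scene" or "top" or "wrist"; returns the picture (384x512x3 uint8, red, green, blue); there is no depth.
- camera_params(name): a dict with "fov_y" (degrees; the focal length in pixels is half the picture's height over the tangent of half this angle, whatever the lens; pixels are square), "cx", "cy" (the principal point, pixels), "k1" (the pictures are not rectified: a ray, as slopes to the right and down, at radius r is drawn at 1 + k1 r^2 times it, then the intrinsics apply), "position" and "rotation" of the camera in the world. Camera axes: x right, y down, z forward; pixel columns grow to the right and rows downward; lengths in m; the calibration is good to about 2 mm. A picture is of the moment at which its call begins: read the wrist's pose just before it. camera_params takes no time and is no camera call; for the wrist camera it gives the pose at the moment of the call.
- close_job(): hands the job in, once; it reports no verdict.
Trained networks look in the newest picture that a camera, given by its name, has taken for a name from the list of things; names that differ only in an ending like _2 or _b are one class to them, and where a whole thing is asked for, a point or a joint stands for the part that bears it (a point fixed in the world has none). Each returns a list of dicts, best first, with "confidence" (0 to 1); they miss things now and then, are a little off and sometimes report something else, mostly with a low value. They report only what shows in the picture. A call takes as long as a camera call. They do not tell look-alikes from the thing itself.
- silhouettes(camera, query): "region" (384x512 bool, what is visible of it) and "pixel" ([column, row] in pixels, amid what is visible of it).
- tip_of(camera, query): "pixel" ([column, row] in pixels: a listed point, or the origin of a listed thing).
The state is a dict: "t": time; "q": joint angles; "dq": joint speeds; "joint_torque": joint torques, N m; "tool_pos": TCP position; "orientation": TCP orientation; "force": force on the tool from outside, world axes, zero at the start; "wrist_torque": the same for the moment, N m; "opening": finger opening in m.
Only numpy, scipy, OpenCV 4.12 (cv2) and the standard library are available. Lean on these libraries where they do the work, as an engineer would, in place of code of your own. Each camera call takes 0.05 s, during which the arm holds its last target.

## Working session

There is one attempt and no reset: what is moved stays moved. The work goes in short steps, Python scripts to look and compute and a shell command to move; the robot and the scene stay as the last step left them, time stands still between calls to the robot, and variables do not carry over. Pictures are saved under pics/ and viewed, and the job is handed in when it is done.

```bash
ls; mkdir -p pics; cat > h.py <<'E'
import numpy as np, cv2, json
from plant import *
from scipy.spatial.transform import Rotation as R
def ray(cam,px,P=None):
    P=P or camera_params(cam); f=192/np.tan(np.radians(P['fov_y'])/2)
    d=(np.array(px,float)-[P['cx'],P['cy']])/f
    rd=np.linalg.norm(d); r=rd
    for _ in range(30): r=rd/(1+P['k1']*r*r)
    s=d*(r/rd if rd>0 else 1)
    Rm=np.array(P['rotation']); 
    if Rm.shape!=(3,3): Rm=R.from_rotvec(Rm).as_matrix()
    return np.array(P['position']),Rm@np.array([s[0],s[1],1.])
def at(cam,px,z,P=None):
    o,d=ray(cam,px,P); return o+d*(z-o[2])/d[2]
def proj(cam,X,P=None):
    P=P or camera_params(cam); f=192/np.tan(np.radians(P['fov_y'])/2)
    Rm=np.array(P['rotation']); 
    if Rm.shape!=(3,3): Rm=R.from_rotvec(Rm).as_matrix()
    c=(np.atleast_2d(X)-np.array(P['position']))@Rm
    s=c[:,:2]/c[:,2:]; r2=(s**2).sum(1,keepdims=True)
    return s*(1+P['k1']*r2)*f+[P['cx'],P['cy']]
def save(cam,name,im=None):
    im=read_camera(cam) if im is None else im
    cv2.imwrite('pics/'+name+'.png',im[...,::-1]); return im
def crop(im,c0,c1,r0,r1,name,k=4):
    cv2.imwrite('pics/'+name+'.png',cv2.resize(im[r0:r1,c0:c1,::-1],None,fx=k,fy=k,interpolation=cv2.INTER_CUBIC))
E
python3 - <<'E'
from h import *
s=read_state(); print({k:np.round(v,3).tolist() for k,v in s.items()},tip_reach)
for c in ('scene','top'):
    print(c,camera_params(c)); im=save(c,c+'0'); np.save(c+'0.npy',im)
    for q in ('full_tray_center','empty_tray_center','full_tray_boss','full_tray_end','bulb1_center','cup','pot','trowel'):
        print(q,[(np.round(d['pixel']).tolist(),round(d['confidence'],2)) for d in tip_of(c,q)])
print(read_state()['t'])
E
```

```text
pics
{'t': 0.0, 'q': [-1.234, 0.131, 1.489, 0.0, 1.523, -0.085], 'dq': [-0.0, -0.001, -0.001, 0.001, 0.001, 0.0], 'joint_torque': [-0.003, -55.985, -49.176, 0.077, 0.036, -0.0], 'tool_pos': [0.245, -0.547, 0.229], 'orientation': [-3.07, -0.657, 0.0], 'force': [-0.397, 0.873, 0.484], 'wrist_torque': [0.007, 0.034, -0.017], 'opening': 0.093} 0.011
scene {'fov_y': 43.3363345094011, 'cx': 260.4133118119914, 'cy': 189.71706926054674, 'k1': 0.06736860082702781, 'position': array([1.31294829, 0.20041454, 0.71503335]), 'rotation': array([-1.49486719, -1.90549398,  0.91605477])}
full_tray_center [([198.0, 186.0], 0.85)]
empty_tray_center [([328.0, 213.0], 0.84), ([191.0, 130.0], 0.67)]
full_tray_boss [([235.0, 178.0], 0.93)]
full_tray_end [([236.0, 186.0], 0.68)]
bulb1_center [([182.0, 184.0], 0.5)]
cup [([373.0, 306.0], 0.77)]
pot [([124.0, 257.0], 0.89)]
trowel [([242.0, 275.0], 0.93)]
top {'fov_y': 47.03202831968577, 'cx': 256.96425415538306, 'cy': 194.47323638666958, 'k1': -0.06753855946238264, 'position': array([0.3590867 , 0.01259639, 1.07468314]), 'rotation': array([-2.1794052 ,  2.12916867, -0.11108735])}
full_tray_center [([330.0, 198.0], 0.65)]
empty_tray_center [([368.0, 299.0], 0.83), ([207.0, 185.0], 0.75), ([328.0, 196.0], 0.35)]
full_tray_boss [([299.0, 208.0], 0.85)]
full_tray_end [([297.0, 202.0], 0.72)]
bulb1_center [([350.0, 195.0], 0.5)]
cup [([168.0, 103.0], 0.62)]
pot [([362.0, 113.0], 0.72)]
trowel [([263.0, 109.0], 0.57)]
0.9
```

View pics/scene0.png

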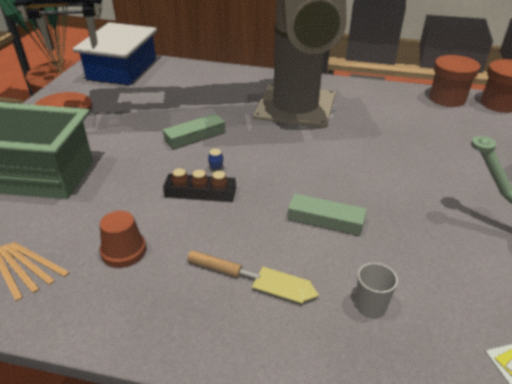

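View pics/top0.png

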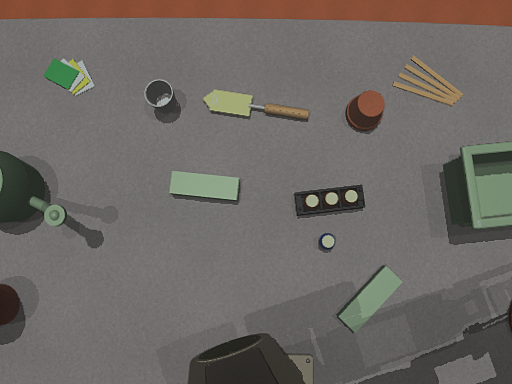

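```bash
python3 - <<'E'
from h import *
read_camera('top')
for q,zs in (('empty_tray_center',0.037),('full_tray_center',0.032),('bulb1_center',.05)):
    for d in silhouettes('top',q):
        m=d['region'].astype(np.uint8); r=cv2.minAreaRect(cv2.findNonZero(m)); b=cv2.boxPoints(r)
        W=np.array([at('top',p,zs)[:2] for p in b]); 
        print(q,round(d['confidence'],2),m.sum(),np.round(b).tolist(),'\n',np.round(W,4).tolist(),'c',W.mean(0).round(4),'sides',np.round([np.linalg.norm(W[0]-W[1]),np.linalg.norm(W[1]-W[2])],3))
        np.save(f'm_{q}_{int(r[0][0])}.npy',m)
for n,px,z in (('cup',(168,103),0),('pot',(362,113),0),('trowel',(263,109),.01),('blue',(328,241),.05),('boss',(299,208),.032),('end',(297,202),.032)): print(n,at('top',px,z).round(3))
for n,px,z in (('cup',(373,306),0),('pot',(124,257),0),('trowel',(242,275),.01),('boss',(235,178),.032),('end',(236,186),.032),('empty',(328,213),.021),('full',(198,186),.016)): print(n,at('scene',px,z).round(3))
im=np.load('top0.npy')
crop(im,150,390,160,340,'c1',3)
crop(np.load('scene0.npy'),150,390,120,250,'c2',3)
print(read_state()['t'])
E
```

```text
empty_tray_center 0.72 1702 [[336.0, 316.0], [382.0, 263.0], [401.0, 280.0], [356.0, 333.0]] 
 [[0.2041, -0.1611], [0.3259, -0.2662], [0.2876, -0.3121], [0.1664, -0.2066]] c [ 0.246  -0.2365] sides [0.161 0.06 ]
full_tray_center 0.73 976 [[293.0, 191.0], [362.0, 183.0], [365.0, 207.0], [296.0, 216.0]] 
 [[0.4909, -0.0575], [0.5145, -0.2217], [0.4567, -0.2284], [0.4335, -0.0652]] c [ 0.4739 -0.1432] sides [0.166 0.058]
bulb1_center 0.52 224 [[340.0, 189.0], [357.0, 189.0], [357.0, 204.0], [340.0, 204.0]] 
 [[0.4967, -0.1656], [0.4977, -0.2056], [0.4623, -0.2055], [0.4615, -0.1657]] c [ 0.4795 -0.1856] sides [0.04  0.035]
cup [0.714 0.26  0.   ]
pot [ 0.698 -0.23   0.   ]
trowel [0.699 0.019 0.01 ]
blue [ 0.375 -0.138  0.05 ]
boss [ 0.452 -0.072  0.032]
end [ 0.466 -0.067  0.032]
cup [ 0.714  0.273 -0.   ]
pot [ 0.711 -0.221  0.   ]
trowel [0.709 0.024 0.01 ]
boss [ 0.442 -0.065  0.032]
end [ 0.471 -0.055  0.032]
empty [0.501 0.162 0.021]
full [ 0.473 -0.147  0.016]
1.1
```

View pics/c1.png

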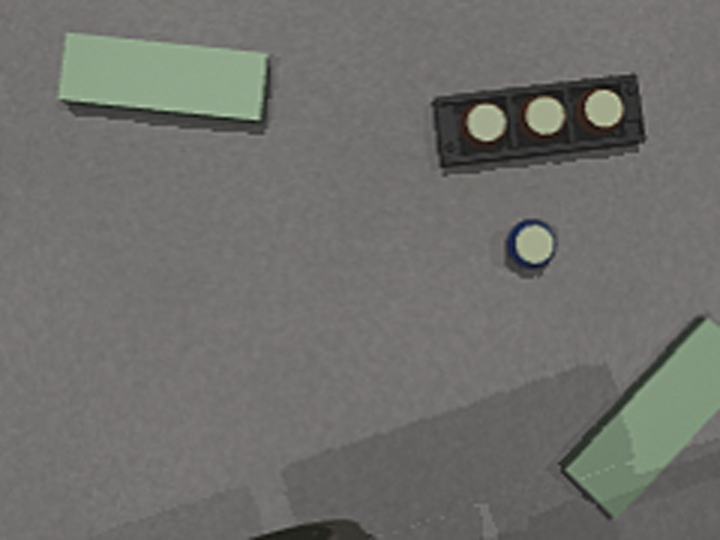

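View pics/c2.png

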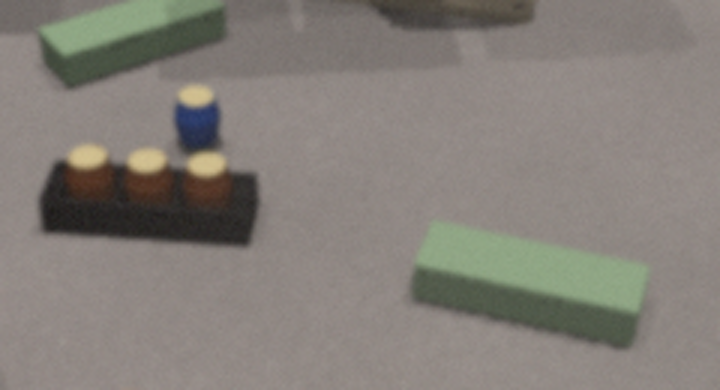

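```bash
cat >> h.py <<'E'
from scipy.optimize import minimize
def boxcorn(c,th,zb,zt,L=.162,W=.054):
    u=np.array([np.cos(th),np.sin(th)]);v=np.array([-u[1],u[0]])
    return np.array([[*(np.array(c)+a*L/2*u+b*W/2*v),z] for z in (zb,zt) for a,b in((1,1),(1,-1),(-1,-1),(-1,1))])
def fitbox(masks,x0,zb,zt):
    Ps={k:camera_params(k) for k in masks}
    def cost(x):
        e=0
        for k,m in masks.items():
            h=cv2.convexHull(proj(k,boxcorn(x[:2],x[2],zb,zt),Ps[k]).astype(np.float32))
            b=np.zeros((384,512),np.uint8); cv2.fillConvexPoly(b,np.round(h*16).astype(int),255,lineType=cv2.LINE_AA,shift=4)
            e+=np.abs(b/255.-m).sum()/m.sum()
        return e
    r=minimize(cost,x0,method='Nelder-Mead',options=dict(initial_simplex=np.array(x0)+np.array([[0,0,0],[.012,0,0],[0,.012,0],[0,0,.1]]),xatol=1e-5,fatol=1e-5))
    return r.x,r.fun
def green(im):
    f=cv2.GaussianBlur(im,(3,3),0).astype(int); return ((f[...,1]-f[...,0]>12)&(f[...,1]-f[...,2]>5)).astype(np.uint8)
def black(im): return (im.astype(int).max(2)<62).astype(np.uint8)
def blob(m,px):
    n,l=cv2.connectedComponents(m); return (l==l[px[1],px[0]]).astype(np.uint8) if m[px[1],px[0]] else None
E
python3 - <<'E'
from h import *
t=np.load('top0.npy'); s=np.load('scene0.npy')
mt=blob(green(t),(205,187)); ms=blob(green(s),(328,213)); print(mt.sum(),ms.sum())
for mm in ({'top':mt},{'scene':ms},{'top':mt,'scene':ms}): print(fitbox(mm,[.5,.162,1.5],.005,.037))
for im in (t,s): print(im[[176,187],:][:, [205,298,330]].tolist())
E
```

```text
1525 1227
(array([0.50178325, 0.15734288, 1.47179382]), np.float64(0.14681838637094183))
(array([0.47011307, 0.15778442, 1.48633941]), np.float64(0.7170973360819471))
(array([0.50164193, 0.15645515, 1.49951922]), np.float64(0.946103989917209))
[[[144, 166, 139], [116, 113, 112], [114, 112, 111]], [[143, 165, 139], [112, 110, 108], [126, 124, 122]]]
[[[86, 65, 52], [147, 138, 135], [145, 140, 133]], [[58, 46, 39], [146, 137, 133], [144, 135, 133]]]
```

```bash
cat >> h.py <<'E'
def plan(target,yaw_y=None):
    "yaw_y: desired world angle (deg) of tool y (mod 180)"
    s=read_state(); M=R.from_rotvec(s['orientation']).as_matrix()
    d=M.T@(np.array(target)-s['tool_pos']); ay=np.degrees(np.arctan2(M[1,1],M[0,1]))
    print('t',round(s['t'],2),'pos',np.round(s['tool_pos'],4),'ytool deg',ay.round(2),'zt',M[:,2].round(3),'F',np.round(s['force'],1),'open',round(s['opening'],4))
    if yaw_y is not None:
        w=(yaw_y-ay+90)%180-90; print('twist',round(-np.radians(w),4))
        c,sn=np.cos(np.radians(w)),np.sin(np.radians(w)); M2=np.array([[c,-sn,0],[sn,c,0],[0,0,1]])@M
        print('shift after twist',np.round(M2.T@(np.array(target)-s['tool_pos']),4))
    print('shift',np.round(d,4),'norm',np.linalg.norm(d).round(4))
E
python3 -c "
from h import *
plan([.502,.157,.23],-5.7)"
python3 -m creep '[[0.0280,-0.0288,0,0,0],[0.0280,-0.0288,0,0,0],[0.0280,-0.0288,0,0,0],[0.0280,-0.0288,0,0,0],[0.0280,-0.0288,0,0,0],[0.0280,-0.0288,0,0,0],[0.0280,-0.0288,0,0,0],[0.0280,-0.0288,0,0,0],[0.0280,-0.0288,0,0,0],[0.0280,-0.0288,0,0,0]]'
python3 -c "
from h import *
plan([.502,.157,.23],-5.7)"
```

```text
t 1.1 pos [ 0.2456 -0.5474  0.2297] ytool deg -65.83 zt [-0. -0. -1.] F [ 0.3  0.1 -0.2] open 0.0926
twist -1.0495
shift after twist [ 7.264e-01  1.851e-01 -4.000e-04]
shift [ 5.223e-01 -5.377e-01 -4.000e-04] norm 0.7496
t: 1.93
tool_pos: [0.3834, -0.1683, 0.2299]
orientation: [3.071, 0.657, 0.001]
force: [0.2, -0.4, 0.3]
opening: 0.0928
t 1.93 pos [ 0.3834 -0.1683  0.2299] ytool deg -65.86 zt [ 0.001 -0.001 -1.   ] F [ 0.2 -0.4  0.3] open 0.0928
twist -1.05
shift after twist [3.354e-01 8.570e-02 2.000e-04]
shift [ 2.412e-01 -2.483e-01 -1.000e-04] norm 0.3462
```

```bash
python3 -m creep '[[0.0285,-0.0293,0,0,0],[0.0285,-0.0293,0,0,0],[0.0285,-0.0293,0,0,0],[0.0285,-0.0293,0,0,0],[0.0285,-0.0293,0,0,0],[0.0285,-0.0293,0,0,0],[0.0285,-0.0293,0,0,0],[0.0285,-0.0293,0,-0.1,0],[0.0,0,0,-0.12,0],[0.0,0,0,-0.12,0],[0.0,0,0,-0.12,0],[0.0,0,0,-0.12,0]]'
python3 -m creep '[[0.0,0,0,-0.12,0],[0.0,0,0,-0.12,0],[0.0,0,0,-0.12,0],[0.0,0,0,-0.11,0],[0,0,0,0,0]]'
python3 - <<'E'
from h import *
plan([.502,.157,.23],-5.7)
print(camera_params('wrist')); im=save('wrist','w1'); np.save('w1.npy',im)
E
```

```text
t: 2.93
tool_pos: [0.4952, 0.1377, 0.2295]
orientation: [-2.75, -1.518, 0.001]
force: [-0.1, -0.9, 1.0]
opening: 0.0928
t: 3.35
tool_pos: [0.4953, 0.1372, 0.2297]
orientation: [2.323, 2.115, 0.0]
force: [-0.2, -0.8, -0.2]
opening: 0.0926
t 3.35 pos [0.4953 0.1372 0.2297] ytool deg -5.37 zt [ 0. -0. -1.] F [-0.2 -0.8 -0.2] open 0.0926
twist 0.0058
shift after twist [ 0.0204  0.0047 -0.0003]
shift [ 0.0204  0.0049 -0.0003] norm 0.0209
{'fov_y': 70.10157843809566, 'cx': 252.78363641834565, 'cy': 190.12127217947028, 'k1': -0.03844638383335031, 'position': array([0.50268438, 0.21732264, 0.38454916]), 'rotation': array([ 2.84866443, -0.134695  , -0.01967322])}
```

View pics/w1.png

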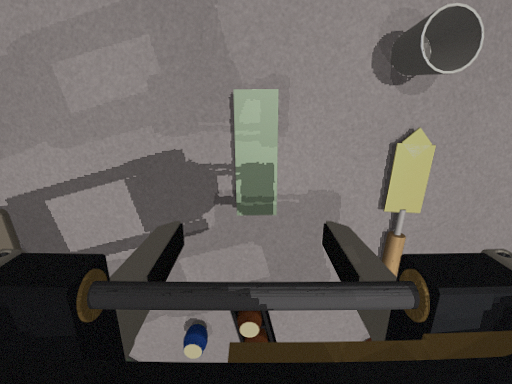

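```bash
cat >> h.py <<'E'
def rectfit(m,cam,z,P=None):
    c=max(cv2.findContours(m,0,cv2.CHAIN_APPROX_NONE)[0],key=cv2.contourArea)[:,0]
    W=np.array([at(cam,p,z,P)[:2] for p in c]).astype(np.float32)
    r=cv2.minAreaRect((W*1000)); b=cv2.boxPoints(r)/1000
    e=[b[1]-b[0],b[2]-b[1]]; e.sort(key=np.linalg.norm); 
    return b.mean(0),[np.linalg.norm(x).round(4) for x in e],np.degrees(np.arctan2(e[1][1],e[1][0]))%180
E
python3 - <<'E'
from h import *
im=np.load('w1.npy'); m=blob(green(im),(256,150)); print(m.sum()); crop((np.dstack([m]*3)*255),200,300,70,240,'m1',3)
print(rectfit(m,'wrist',.037))
t=np.load('top0.npy');print(rectfit(blob(green(t),(205,187)),'top',.037))
E
```

```text
3934
(array([0.5015006 , 0.15991229], dtype=float32), [np.float32(0.0523), np.float32(0.1584)], np.float32(84.71581))
(array([0.5006004 , 0.15567502], dtype=float32), [np.float32(0.0542), np.float32(0.162)], np.float32(85.162895))
```

View pics/m1.png

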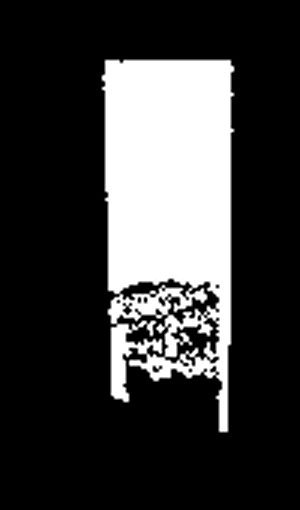

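```bash
python3 - <<'E'
from h import *
for p in ((233.5,89.5),(278,89.5),(236.5,216),(275.5,215)): print(at('wrist',p,.037).round(4))
plan([.501,.157,.05],-5)
E
```

```text
[0.4825 0.2418 0.037 ]
[0.5356 0.2364 0.037 ]
[0.4669 0.0797 0.037 ]
[0.52   0.0757 0.037 ]
t 3.4 pos [0.4953 0.1372 0.2297] ytool deg -5.77 zt [ 0.  0. -1.] F [ 0.3  0.3 -0.4] open 0.0926
twist -0.0135
shift after twist [0.0202 0.004  0.1797]
shift [0.0203 0.0037 0.1797] norm 0.1809
```

```bash
python3 -m creep '[[0.0107,0.0018,0.03,0,0],[0.0107,0.0018,0.035,0,0],[0,0,0.035,0,0],[0,0,0.035,0,0],[0,0,0.03,0,0],[0,0,0.025,0,0],[0,0,0.0177,0,0],[0,0,0,0,0]]' 30
python3 -c "
from h import *
plan([.501,.158,.022],-5.4)"
```

```text
t: 4.07
tool_pos: [0.4973, 0.1573, 0.0174]
orientation: [-2.33, -2.102, 0.01]
force: [-0.4, -0.0, -0.2]
opening: 0.0929
t 4.07 pos [0.4973 0.1573 0.0174] ytool deg -5.91 zt [-0.007 -0.002 -1.   ] F [-0.4 -0.  -0.2] open 0.0929
twist -0.0088
shift after twist [ 0.001   0.0036 -0.0046]
shift [ 0.0011  0.0036 -0.0046] norm 0.0059
```

```bash
python3 -m creep '[[0,0,0,0,0],[0,0,0,0,0]]'
python3 -c "
from h import *
plan([.501,.158,.022],-5.4)"
```

```text
t: 4.23
tool_pos: [0.502, 0.1583, 0.0234]
orientation: [2.33, 2.106, 0.002]
force: [0.3, 0.3, 0.6]
opening: 0.0927
t 4.23 pos [0.502  0.1583 0.0234] ytool deg -5.78 zt [ 0.002  0.    -1.   ] F [0.3 0.3 0.6] open 0.0927
twist -0.0066
shift after twist [-0.0004 -0.001   0.0014]
shift [-0.0004 -0.001   0.0014] norm 0.0018
```

```bash
python3 -m creep '[[0,0,0.001,-0.006,160],[0,0,0,0,160],[0,0,0,0,160],[0,0,0,0,160],[0,0,0,0,160],[0,0,0,0,160]]' 30
python3 -m creep '[[0,0,-0.01,0,160],[0,0,-0.03,0,160],[0,0,-0.035,0,160],[0,0,-0.035,0,160],[0,0,-0.02,0,160],[0,0,-0.008,0,160],[0,0,0,0,160]]'
python3 - <<'E'
from h import *
plan([.474,-.143,.16],6)
im=save('scene','s2'); crop(im,150,450,60,270,'s2c',2.6)
E
```

```text
t: 4.73
tool_pos: [0.5011, 0.1581, 0.0212]
orientation: [2.322, 2.116, 0.0]
force: [-0.3, -0.4, 0.1]
opening: 0.0576
t: 5.32
tool_pos: [0.5025, 0.1585, 0.1619]
orientation: [2.32, 2.114, 0.007]
force: [0.3, 0.7, -1.7]
opening: 0.0535
t 5.32 pos [0.5025 0.1585 0.1619] ytool deg -5.33 zt [ 0.005  0.001 -1.   ] F [ 0.3  0.7 -1.7] open 0.0535
twist -0.1977
shift after twist [-0.2968 -0.0599  0.0012]
shift [-0.3028 -0.0004  0.0014] norm 0.3028
```

View pics/s2c.png

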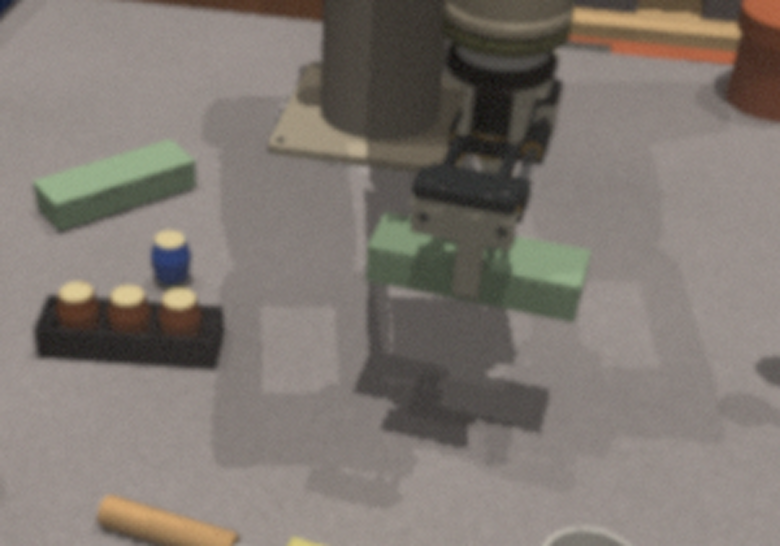

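```bash
python3 -c "
from h import *
plan([.385,-.22,.17],8)"
```

```text
t 5.37 pos [0.5013 0.1582 0.1594] ytool deg -5.33 zt [ 0.001  0.    -1.   ] F [ 0.3 -1.  -0.9] open 0.0538
twist -0.2327
shift after twist [-0.3583 -0.1678 -0.0109]
shift [-0.3873 -0.0807 -0.0108] norm 0.3958
```

```bash
python3 -m creep '[[-0.015,-0.003,-0.001,0,160],[-0.03,-0.006,-0.001,0,160],[-0.038,-0.008,-0.001,0,160],[-0.039,-0.0082,-0.001,0,160],[-0.039,-0.0082,-0.001,0,160],[-0.039,-0.0082,-0.001,0,160],[-0.039,-0.0082,-0.001,0,160],[-0.039,-0.0082,-0.001,0,160],[-0.039,-0.0082,-0.001,0,160],[-0.035,-0.007,-0.001,-0.05,160],[-0.025,-0.005,0,-0.06,160],[-0.010,-0.002,0,-0.06,160]]'
python3 -m creep '[[0,0,0,-0.06,160],[0,0,0,0,160],[0,0,0,0,160]]'
python3 - <<'E'
from h import *
plan([.385,-.22,.17],8)
im=save('wrist','w2'); np.save('w2.npy',im)
import pickle; pickle.dump(camera_params('wrist'),open('w2.pkl','wb'))
im=save('top','t2'); np.save('t2.npy',im)
E
```

```text
t: 6.37
tool_pos: [0.3849, -0.2226, 0.1663]
orientation: [-2.132, -2.302, 0.002]
force: [-0.1, 0.4, -0.8]
opening: 0.0538
t: 6.62
tool_pos: [0.3864, -0.2196, 0.1667]
orientation: [-2.064, -2.363, 0.0]
force: [-0.2, -0.5, -0.7]
opening: 0.0538
t 6.62 pos [ 0.3864 -0.2196  0.1667] ytool deg 7.71 zt [-0.003  0.002 -1.   ] F [-0.2 -0.5 -0.7] open 0.0538
twist -0.005
shift after twist [-0.0002 -0.0014 -0.0033]
shift [-0.0002 -0.0014 -0.0033] norm 0.0035
```

View pics/w2.png

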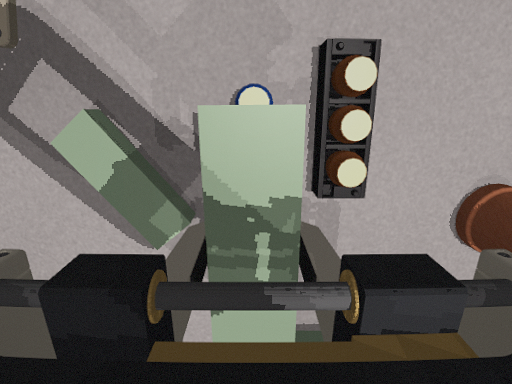

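View pics/t2.png

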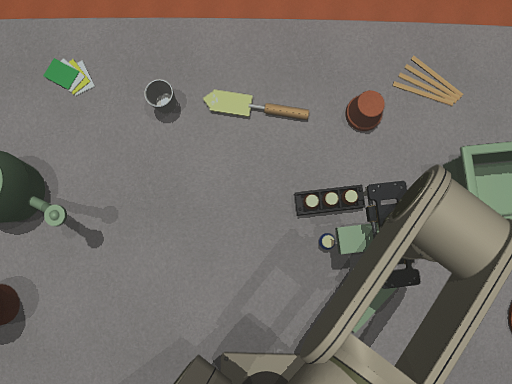

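```bash
python3 -c "
from h import *
im=np.load('w2.npy'); crop(im,300,400,25,210,'w2c',4); crop(im,190,320,90,220,'w2d',4)"
```

```text
(no output)
```

View pics/w2c.png

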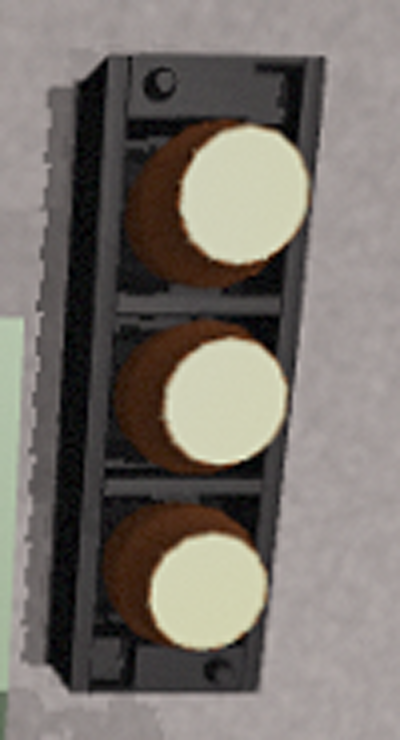

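View pics/w2d.png

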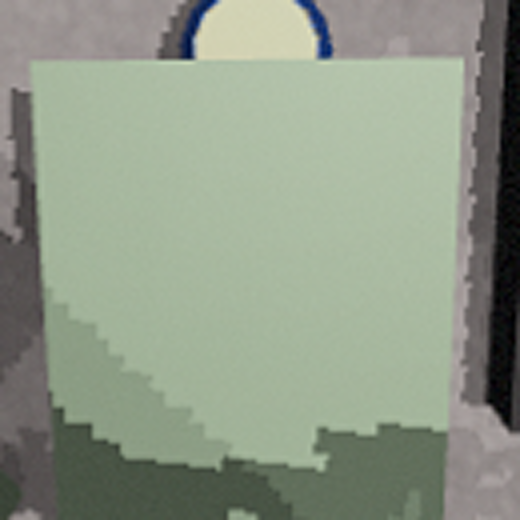

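```bash
python3 - <<'E'
from h import *
import pickle; P=pickle.load(open('w2.pkl','rb'))
C=np.array([at('wrist',p,.032,P) for p in ((326.75,39),(381,39.25),(318,197.5),(364.5,197.5))])
print(C.round(4)); c=C.mean(0); print('c',c.round(4),'len',np.linalg.norm(C[0]-C[2]),np.linalg.norm(C[1]-C[3]),'w',np.linalg.norm(C[0]-C[1]),np.linalg.norm(C[2]-C[3]))
l=C[0]+C[1]-C[2]-C[3]; w=C[1]+C[3]-C[0]-C[2]; print('long',np.degrees(np.arctan2(l[1],l[0])),'wid',np.degrees(np.arctan2(w[1],w[0])))
B=np.array([at('wrist',p,.035,P) for p in ((340,45.75),(354.5,192.5))]); print('bosses',B.round(4),B.mean(0).round(4),np.linalg.norm(B[0]-B[1]))
b=B[0]-B[1]; print('diag ang',np.degrees(np.arctan2(b[1],b[0])), 'long->',np.degrees(np.arctan2(b[1],b[0])) - np.degrees(np.arctan2(14,74)))
for z in (.178,.180,.182,.184,.186):
    g=np.array([at('wrist',p,z,P) for p in ((198,105.5),(305.75,104.5))]); d=g[1]-g[0]; m=g.mean(0)
    M=R.from_rotvec(read_state()['orientation']).as_matrix()
    print(z,np.linalg.norm(d).round(4),'ang',np.degrees(np.arctan2(d[1],d[0])).round(2),'mid rel tool',(M.T@(m-np.array(read_state()['tool_pos']))).round(4))
E
```

```text
[[ 0.4374 -0.0654  0.032 ]
 [ 0.4897 -0.0578  0.032 ]
 [ 0.4605 -0.224   0.032 ]
 [ 0.5124 -0.217   0.032 ]]
c [ 0.475 -0.141  0.032] len 0.16027096122233253 0.1608231989774312 w 0.052840800505682975 0.052417140136355865
long 98.20137947640917 wid 7.994139167659469
bosses [[ 0.4506 -0.0701  0.035 ]
 [ 0.4985 -0.212   0.035 ]] [ 0.4745 -0.1411  0.035 ] 0.14976742843062343
diag ang 108.66898663278218 long-> 97.95586360999114
0.178 0.0545 ang 8.2 mid rel tool [ 0.0824 -0.0006 -0.0103]
0.18 0.0537 ang 8.2 mid rel tool [ 0.0823 -0.0006 -0.0123]
0.182 0.053 ang 8.2 mid rel tool [ 0.0823 -0.0006 -0.0143]
0.184 0.0522 ang 8.2 mid rel tool [ 0.0823 -0.0006 -0.0163]
0.186 0.0515 ang 8.2 mid rel tool [ 0.0823 -0.0006 -0.0183]
```

```bash
python3 -c "
from h import *
plan([.4755,-.142,.12],8.0)"
```

```text
t 6.72 pos [ 0.387  -0.2195  0.1676] ytool deg 7.78 zt [-0.002  0.001 -1.   ] F [-0.5 -0.7 -0.4] open 0.0539
twist -0.0039
shift after twist [0.0643 0.0985 0.0476]
shift [0.0647 0.0983 0.0476] norm 0.1269
```

```bash
python3 -m creep '[[0.01,0.015,0,-0.004,160],[0.015,0.023,0,0,160],[0.015,0.023,0,0,160],[0.012,0.018,0.008,0,160],[0.008,0.012,0.012,0,160],[0.0045,0.0072,0.012,0,160],[0,0,0.01,0,160],[0,0,0.0056,0,160],[0,0,0,0,160],[0,0,0,0,160],[0,0,0,0,160]]'
python3 - <<'E'
from h import *
plan([.4755,-.142,.12],8.0)
im=save('scene','s3'); crop(im,120,290,90,250,'s3c',4)
im=save('wrist','w3'); np.save('w3.npy',im)
import pickle; pickle.dump(camera_params('wrist'),open('w3.pkl','wb'))
E
```

```text
t: 7.63
tool_pos: [0.4756, -0.1435, 0.1219]
orientation: [2.06, 2.371, 0.0]
force: [-0.4, 0.1, -0.0]
opening: 0.0538
t 7.63 pos [ 0.4756 -0.1435  0.1219] ytool deg 8.01 zt [ 0.001 -0.    -1.   ] F [-0.4  0.1 -0. ] open 0.0538
twist 0.0002
shift after twist [0.0015 0.0001 0.0019]
shift [0.0015 0.0001 0.0019] norm 0.0024
```

View pics/s3c.png

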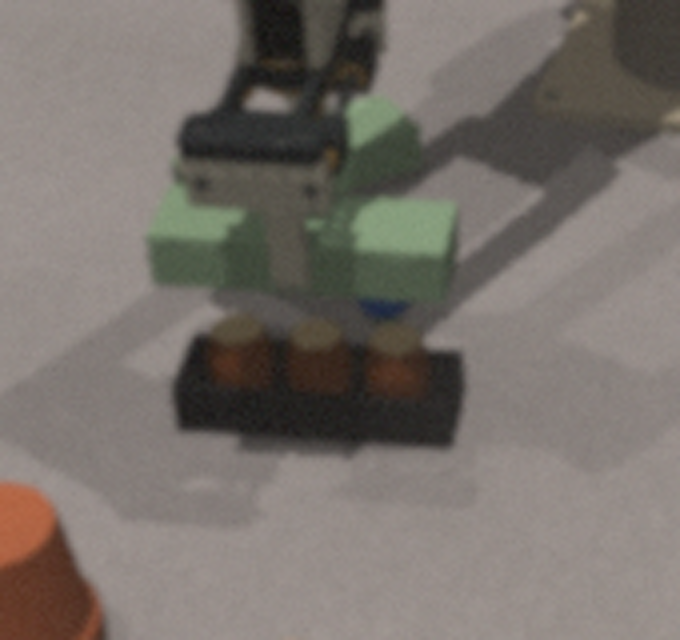

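View pics/w3.png

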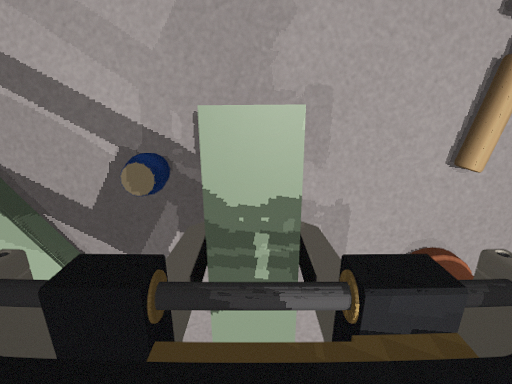

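```bash
python3 -m creep '[[0.0013,0,0.01,0,160],[0,0,0.012,0,160],[0,0,0.010,0,160],[0,0,0.006,0,160],[0,0,0.004,0,160],[0,0,0.003,0,160],[0,0,0.003,0,160],[0,0,0.003,0,160],[0,0,0,0,160]]'
python3 - <<'E'
from h import *
plan([.4755,-.142,.05],8.0)
im=save('scene','s4'); crop(im,120,290,110,240,'s4c',4)
E
```

```text
t: 8.48
tool_pos: [0.4754, -0.1414, 0.0699]
orientation: [-2.059, -2.372, 0.0]
force: [-0.0, 1.1, -0.4]
opening: 0.054
t 8.48 pos [ 0.4754 -0.1414  0.0699] ytool deg 8.08 zt [-0.  0. -1.] F [-0.   1.1 -0.4] open 0.054
twist 0.0014
shift after twist [-0.0006  0.0001  0.0199]
shift [-0.0006  0.0001  0.0199] norm 0.0199
```

View pics/s4c.png

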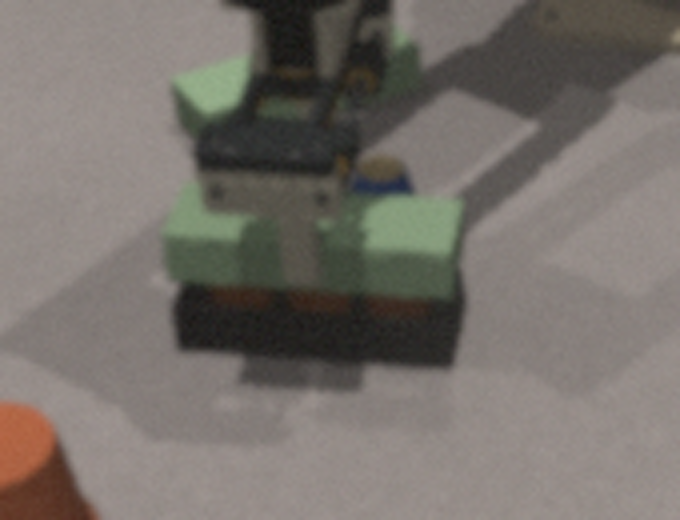

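```bash
python3 -m creep '[[0,0,0.003,0,160],[0,0,0.003,0,160],[0,0,0.003,0,160],[0,0,0.002,0,160],[0,0,0.002,0,160],[0,0,0,0,160]]'
python3 -m creep '[[0,0,0.002,0,160],[0,0,0.002,0,160],[0,0,0.001,0,160],[0,0,0,0,160]]'
python3 - <<'E'
from h import *
plan([.4755,-.142,.05],8.0)
im=save('scene','s5'); crop(im,120,290,110,240,'s5c',4)
E
```

```text
t: 9.03
tool_pos: [0.4751, -0.1413, 0.0567]
orientation: [-2.059, -2.372, 0.0]
force: [-0.2, -1.2, -0.3]
opening: 0.0538
t: 9.37
tool_pos: [0.4753, -0.1414, 0.052]
orientation: [-2.059, -2.372, 0.0]
force: [-0.8, -0.1, -1.1]
opening: 0.0543
t 9.37 pos [ 0.4753 -0.1414  0.052 ] ytool deg 8.08 zt [-0.001  0.    -1.   ] F [-0.8 -0.1 -1.1] open 0.0543
twist 0.0013
shift after twist [-0.0006  0.0001  0.002 ]
shift [-0.0006  0.0001  0.002 ] norm 0.0021
```

View pics/s5c.png

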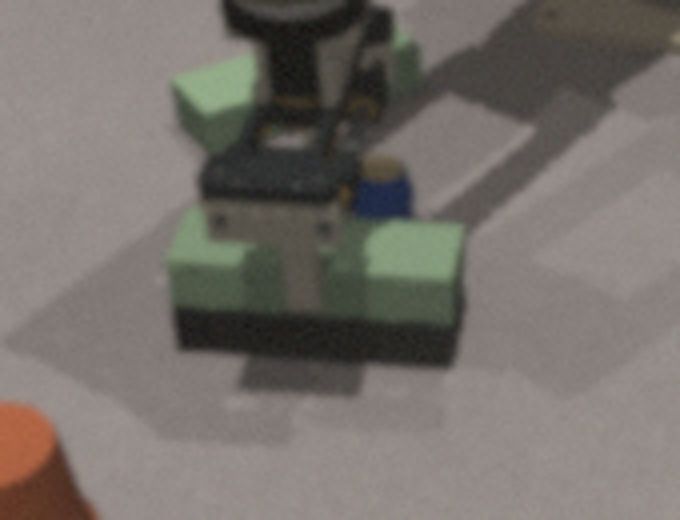

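```bash
python3 -m creep '[[0,0,0.001,0,160],[0,0,0.001,0,160],[0,0,0.001,0,160],[0,0,0,0,160]]'
python3 -m creep '[[0,0,0.001,0,160],[0,0,0.001,0,160],[0,0,0,0,160]]'
```

```text
t: 9.75
tool_pos: [0.4757, -0.1418, 0.0506]
orientation: [2.059, 2.372, -0.001]
force: [-6.5, 1.7, 12.8]
opening: 0.0539
t: 10.0
tool_pos: [0.4759, -0.1419, 0.05]
orientation: [2.059, 2.372, -0.001]
force: [-12.2, 2.9, 25.0]
opening: 0.0537
```

```bash
python3 - <<'E'
from h import *
im=save('scene','s6'); crop(im,150,250,150,210,'s6c',8)
plan([.4755,-.142,.05],8.0)
E
```

```text
t 10.05 pos [ 0.4759 -0.1419  0.05  ] ytool deg 8.11 zt [ 0.    -0.001 -1.   ] F [-12.    2.6  25. ] open 0.0538
twist 0.0019
shift after twist [-0.     -0.0004 -0.    ]
shift [-0.     -0.0004 -0.    ] norm 0.0005
```

View pics/s6c.png

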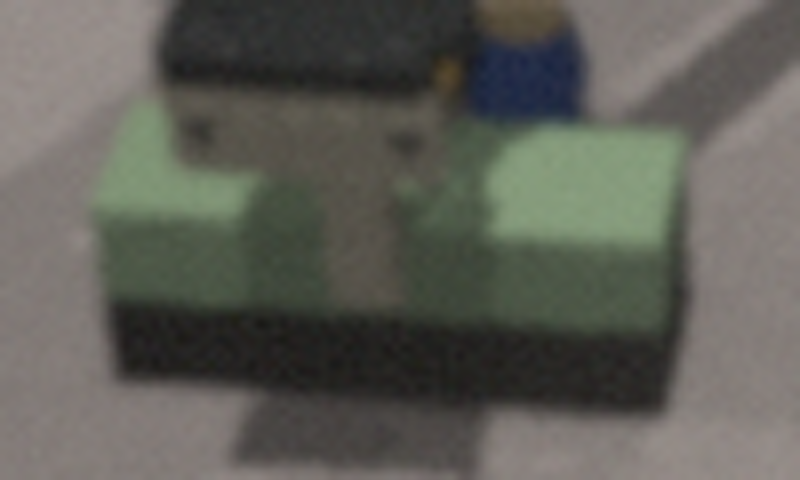

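```bash
python3 -m creep '[[0,0,-0.001,0,160],[0,0,-0.001,0,90],[0,0,0,0,60],[0,0,0,0,60],[0,0,0,0,60],[0,0,0,0,60]]'
python3 - <<'E'
from h import *
plan([.4755,-.142,.05],8.0)
im=save('scene','s7'); crop(im,150,250,150,210,'s7c',8)
E
```

```text
t: 10.55
tool_pos: [0.4754, -0.1414, 0.0491]
orientation: [-2.059, -2.372, 0.0]
force: [-0.8, -0.6, 0.0]
opening: 0.071
t 10.55 pos [ 0.4754 -0.1414  0.0491] ytool deg 8.08 zt [-0.  0. -1.] F [-0.8 -0.6  0. ] open 0.071
twist 0.0015
shift after twist [-0.0006 -0.     -0.0009]
shift [-0.0006 -0.     -0.0009] norm 0.0011
```

View pics/s7c.png

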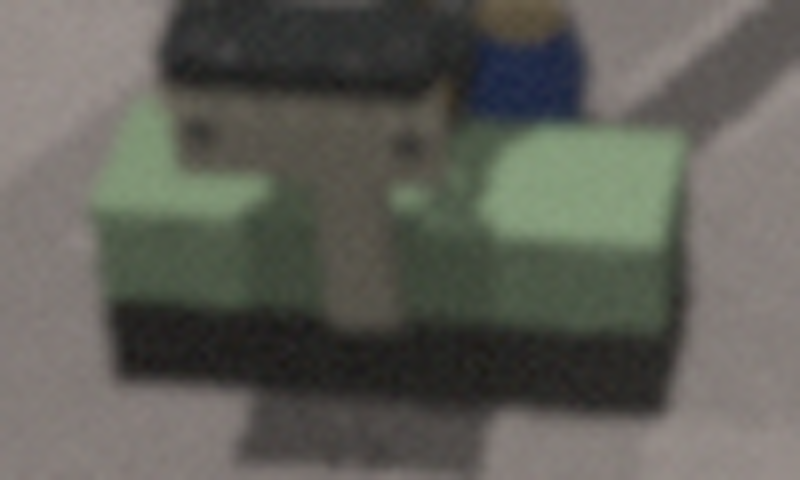

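```bash
python3 -m creep '[[-0.007,0,0,0,30],[-0.014,0,0,0,20],[-0.016,0,0.002,0,20],[-0.015,0,0.005,0,20],[-0.010,0,0.006,0,20],[-0.003,0,0.006,0,20],[0,0,0.0045,0,20],[0,0,0.0016,0,20],[0,0,0,0,20],[0,0,0,0,20]]'
python3 - <<'E'
from h import *
plan([.4755,-.142,.024],8.0)
im=save('scene','s8'); crop(im,120,290,100,230,'s8c',4)
E
```

```text
t: 11.43
tool_pos: [0.4844, -0.2051, 0.024]
orientation: [-2.058, -2.373, 0.0]
force: [0.3, -0.1, 0.4]
opening: 0.0854
t 11.43 pos [ 0.4844 -0.2051  0.024 ] ytool deg 8.11 zt [-0.001  0.    -1.   ] F [ 0.3 -0.1  0.4] open 0.0854
twist 0.002
shift after twist [ 0.0638 -0.0001  0.    ]
shift [0.0638 0.0001 0.    ] norm 0.0638
```

View pics/s8c.png

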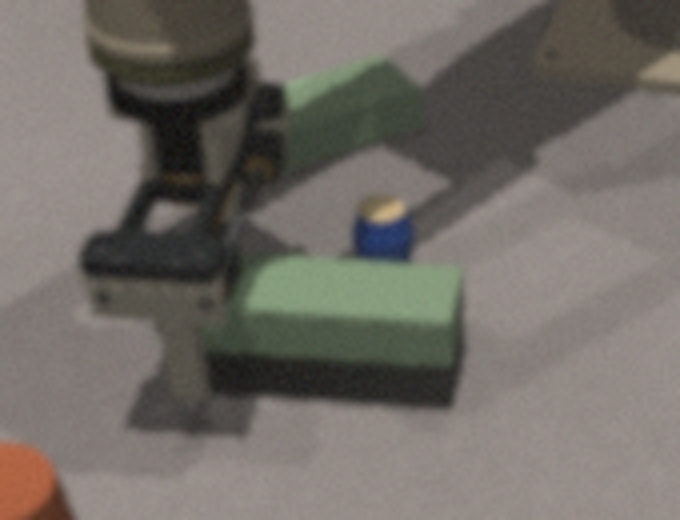

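```bash
python3 -m creep '[[0,0,0,0,90],[0,0,0,0,110],[0,0,0,0,160],[0,0,0,0,160],[0,0,0,0,160],[0,0,0,0,160],[0,0,0,0,160]]' 25
python3 - <<'E'
import numpy as np
r=np.hypot(147,32);p=np.degrees(np.arctan2(32,147)); th=np.arange(0,91,3); 
y=-r*np.cos(np.radians(p+th));z=r*np.sin(np.radians(p+th))
for a,b,c in zip(th[1:],np.diff(y),np.diff(z)): print(a,round(b,1),round(-c,1),end=' | ')
E
```

```text
t: 12.07
tool_pos: [0.4846, -0.2059, 0.0243]
orientation: [-2.059, -2.372, 0.0]
force: [-1.6, -0.8, 1.4]
opening: 0.0539
3 1.9 -7.6 | 6 2.3 -7.5 | 9 2.7 -7.4 | 12 3.0 -7.3 | 15 3.4 -7.1 | 18 3.8 -6.9 | 21 4.1 -6.7 | 24 4.5 -6.5 | 27 4.8 -6.2 | 30 5.1 -6.0 | 33 5.4 -5.7 | 36 5.7 -5.4 | 39 6.0 -5.1 | 42 6.3 -4.8 | 45 6.5 -4.4 | 48 6.7 -4.1 | 51 6.9 -3.7 | 54 7.1 -3.4 | 57 7.3 -3.0 | 60 7.4 -2.6 | 63 7.6 -2.2 | 66 7.7 -1.8 | 69 7.8 -1.4 | 72 7.8 -1.0 | 75 7.9 -0.6 | 78 7.9 -0.2 | 81 7.9 0.2 | 84 7.8 0.7 | 87 7.8 1.1 | 90 7.7 1.5 |
```

Start the lift with 12 degrees and look.

```bash
python3 -m creep '[[0.0009,0,-0.0038,0,160],[0.001,0,-0.0038,0,160],[0.0011,0,-0.0038,0,160],[0.0012,0,-0.0037,0,160],[0.0013,0,-0.0037,0,160],[0.0014,0,-0.0037,0,160],[0.0015,0,-0.0037,0,160],[0.0015,0,-0.0036,0,160],[0,0,0,0,160]]'
python3 - <<'E'
from h import *
plan([.4755,-.142,.024],8.0)
im=save('scene','s9'); crop(im,120,290,100,230,'s9c',4)
E
```

```text
t: 12.82
tool_pos: [0.4838, -0.196, 0.055]
orientation: [2.058, 2.372, 0.001]
force: [-0.4, 0.2, -3.5]
opening: 0.054
t 12.82 pos [ 0.4838 -0.196   0.055 ] ytool deg 8.09 zt [ 0.001 -0.    -1.   ] F [-0.4  0.2 -3.5] open 0.054
twist 0.0016
shift after twist [ 0.0546 -0.0007  0.031 ]
shift [ 0.0546 -0.0006  0.031 ] norm 0.0628
```

View pics/s9c.png

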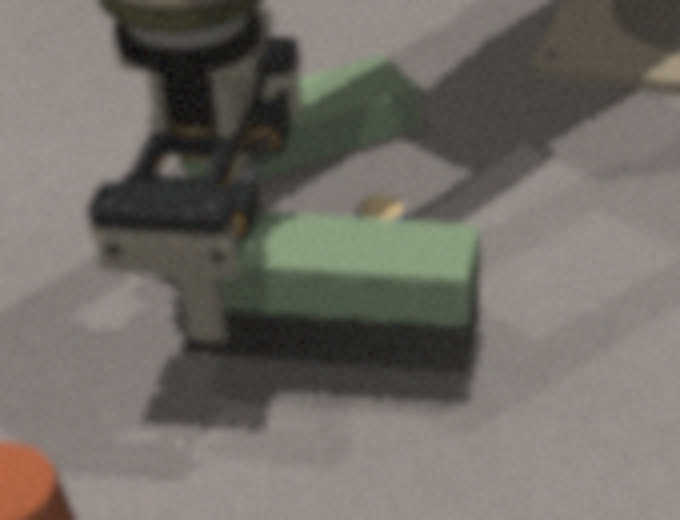

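```bash
python3 -m creep '[[-0.0015,0,0.0045,0,160],[-0.0015,0,0.0045,0,160],[-0.0015,0,0.0045,0,160],[-0.0015,0,0.0045,0,160],[-0.0015,0,0.0045,0,160],[-0.0012,0,0.0035,0,160],[-0.0012,0,0.0025,0,160],[0,0,0.0013,0,160],[0,0,0,0,160]]'
python3 -m creep '[[0,0,0,0,160],[0,0,0,0,160]]' 8
python3 -m creep '[[0.0009,0,-0.0038,0,160],[0.001,0,-0.0038,0,160],[0.0011,0,-0.0038,0,160],[0.0012,0,-0.0037,0,160],[0,0,0,0,160]]'
python3 - <<'E'
from h import *
plan([.4755,-.142,.024],8.0)
im=save('scene','s10'); crop(im,120,290,100,230,'s10c',4)
E
```

```text
t: 13.62
tool_pos: [0.4845, -0.2059, 0.0244]
orientation: [-2.059, -2.372, 0.0]
force: [-2.2, -0.1, 0.7]
opening: 0.0541
t: 13.78
tool_pos: [0.4846, -0.2059, 0.0244]
orientation: [-2.059, -2.372, 0.0]
force: [-2.1, -0.1, 1.2]
opening: 0.0542
t: 14.2
tool_pos: [0.4848, -0.2017, 0.0405]
orientation: [2.058, 2.371, 0.001]
force: [-0.6, -0.6, -2.1]
opening: 0.0538
t 14.2 pos [ 0.4848 -0.2017  0.0405] ytool deg 8.09 zt [ 0.002 -0.001 -1.   ] F [-0.6 -0.6 -2.1] open 0.0538
twist 0.0016
shift after twist [ 0.0604 -0.0009  0.0165]
shift [ 0.0604 -0.0008  0.0165] norm 0.0626
```

View pics/s10c.png

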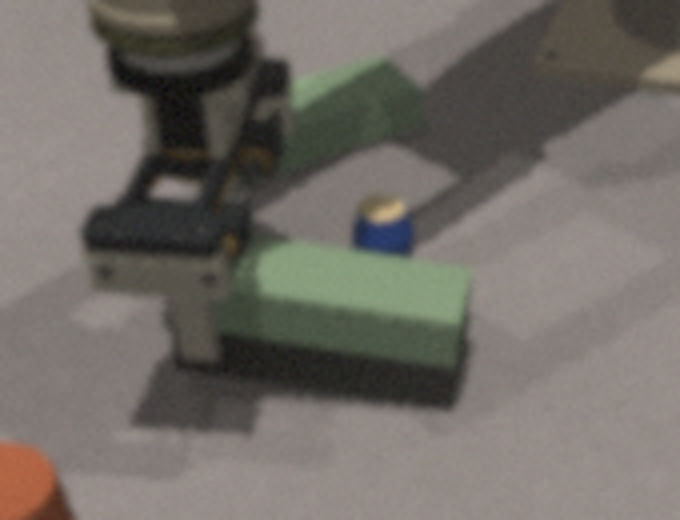

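```bash
python3 -m creep '[[0.0013,0,-0.0037,0,160],[0.0018,0,-0.005,0,160],[0.0019,0,-0.0049,0,160],[0.002,0,-0.0049,0,160],[0.0022,0,-0.0048,0,160],[0.0024,0,-0.0047,0,160],[0.0025,0,-0.0046,0,160],[0.0027,0,-0.0045,0,160],[0.0028,0,-0.0044,0,160],[0.003,0,-0.0043,0,160],[0,0,0,0,160]]'
python3 - <<'E'
from h import *
plan([.4755,-.142,.024],8.0)
im=save('scene','s11'); crop(im,120,290,100,230,'s11c',4)
E
```

```text
t: 15.17
tool_pos: [0.4814, -0.179, 0.0863]
orientation: [2.058, 2.372, 0.001]
force: [-0.3, 0.8, -2.6]
opening: 0.0539
t 15.17 pos [ 0.4814 -0.179   0.0863] ytool deg 8.1 zt [ 0.001 -0.    -1.   ] F [-0.3  0.8 -2.6] open 0.0539
twist 0.0017
shift after twist [ 0.0375 -0.0008  0.0623]
shift [ 0.0375 -0.0007  0.0623] norm 0.0727
```

View pics/s11c.png

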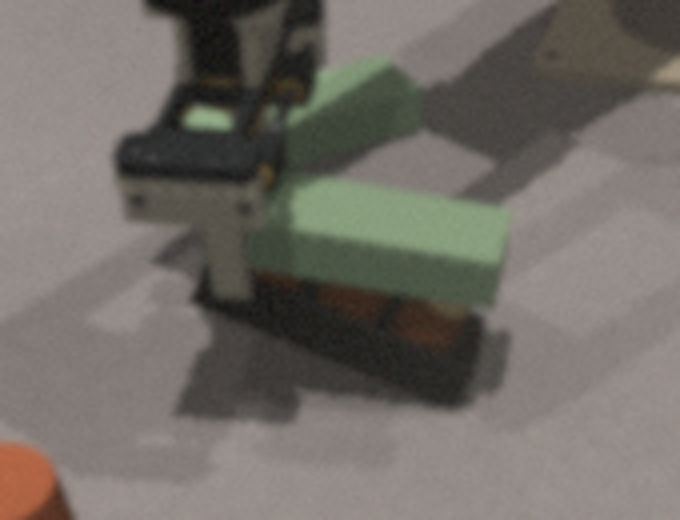

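```bash
python3 -m creep '[[-0.003,0,0.0043,0,160],[-0.0028,0,0.0044,0,160],[-0.0027,0,0.0045,0,160],[-0.0025,0,0.0046,0,160],[-0.0024,0,0.0047,0,160],[-0.0022,0,0.0048,0,160],[-0.002,0,0.0049,0,160],[-0.0019,0,0.0049,0,160],[-0.0018,0,0.005,0,160],[-0.0013,0,0.0037,0,160],[0,0,0,0,160]]'
python3 - <<'E'
from h import *
plan([.4755,-.142,.024],8.0)
im=save('scene','s12'); crop(im,120,290,100,230,'s12c',4)
E
```

```text
t: 16.13
tool_pos: [0.4839, -0.202, 0.0386]
orientation: [-2.06, -2.372, 0.001]
force: [-0.1, -1.0, -2.4]
opening: 0.0539
t 16.13 pos [ 0.4839 -0.202   0.0386] ytool deg 8.06 zt [-0. -0. -1.] F [-0.1 -1.  -2.4] open 0.0539
twist 0.0011
shift after twist [0.0606 0.     0.0146]
shift [0.0606 0.0001 0.0146] norm 0.0623
```

View pics/s12c.png

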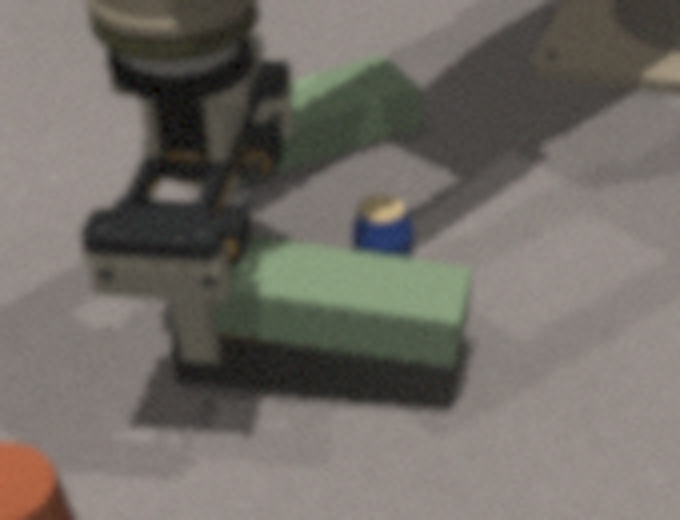

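```bash
python3 -m creep '[[-0.0012,0,0.0037,0,160],[-0.0011,0,0.0037,0,160],[-0.001,0,0.0037,0,160],[-0.0009,0,0.003,0,160],[0,0,0,0,160],[0,0,0,0,160]]'
python3 -m creep '[[0,0,0,0,95],[0,0,0,0,80],[0,0,0,0,80]]'
python3 - <<'E'
from h import *
plan([.4755,-.142,.024],8.0)
im=save('scene','s13'); crop(im,120,290,100,230,'s13c',4)
E
```

```text
t: 16.68
tool_pos: [0.4848, -0.206, 0.0251]
orientation: [2.059, 2.372, 0.0]
force: [0.4, -0.9, -1.1]
opening: 0.054
t: 16.93
tool_pos: [0.4846, -0.2058, 0.0252]
orientation: [-2.059, -2.372, 0.0]
force: [1.0, -0.9, -0.3]
opening: 0.0631
t 16.93 pos [ 0.4846 -0.2058  0.0252] ytool deg 8.09 zt [-0.  0. -1.] F [ 1.  -0.9 -0.3] open 0.0631
twist 0.0015
shift after twist [ 0.0644 -0.0001  0.0013]
shift [ 0.0644 -0.0001  0.0013] norm 0.0644
```

View pics/s13c.png

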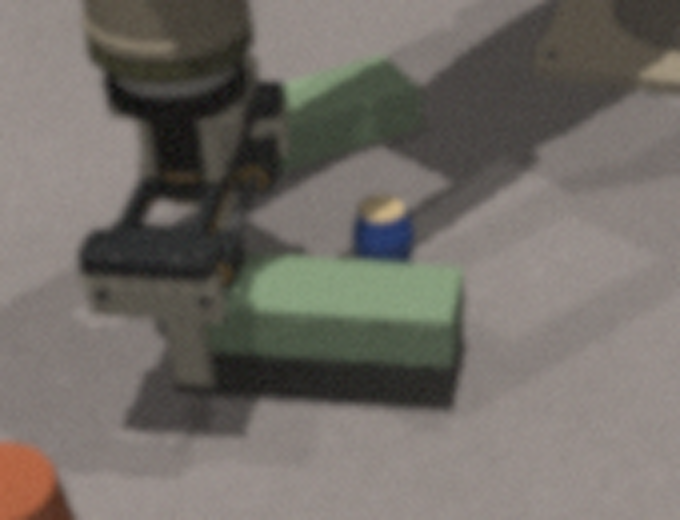

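```bash
python3 -m creep '[[0,0,0.003,0,90],[0,0,0,0,110],[0,0,0,0,160],[0,0,0,0,160],[0,0,0,0,160]]' 4
python3 -m creep '[[0.0009,0,-0.0038,0,160],[0.001,0,-0.0038,0,160],[0.0011,0,-0.0038,0,160],[0.0012,0,-0.0037,0,160],[0.0013,0,-0.0037,0,160],[0.0014,0,-0.0037,0,160],[0.0015,0,-0.0037,0,160],[0.0015,0,-0.0036,0,160],[0,0,0,0,160]]'
python3 - <<'E'
from h import *
plan([.4755,-.142,.024],8.0)
im=save('scene','s14'); crop(im,120,290,100,230,'s14c',4)
E
```

```text
t: 17.4
tool_pos: [0.4844, -0.2056, 0.022]
orientation: [-2.059, -2.372, 0.0]
force: [-0.3, -0.1, -1.6]
opening: 0.054
t: 18.15
tool_pos: [0.4836, -0.1958, 0.0529]
orientation: [2.059, 2.372, 0.001]
force: [0.2, 0.1, -2.0]
opening: 0.0543
t 18.15 pos [ 0.4836 -0.1958  0.0529] ytool deg 8.09 zt [ 0.001 -0.    -1.   ] F [ 0.2  0.1 -2. ] open 0.0543
twist 0.0016
shift after twist [ 0.0544 -0.0006  0.0289]
shift [ 0.0544 -0.0005  0.0289] norm 0.0616
```

View pics/s14c.png

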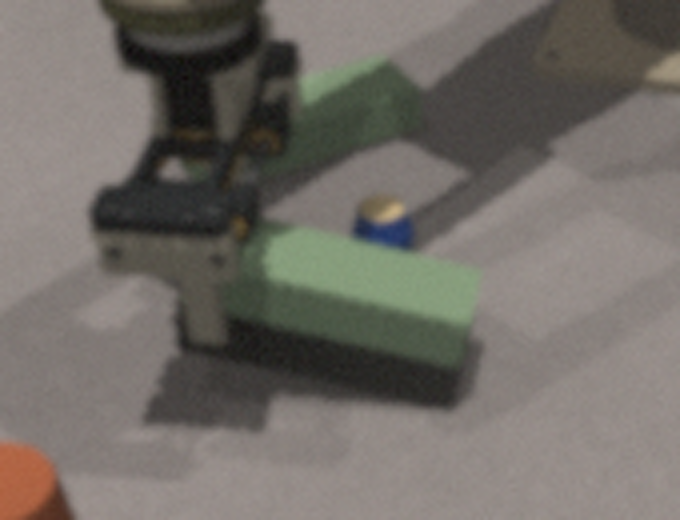

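```bash
python3 -m creep '[[0.0022,0,-0.0048,0,160],[0.0023,0,-0.0047,0,160],[0.0024,0,-0.0046,0,160],[0.0026,0,-0.0046,0,160],[0.0027,0,-0.0045,0,160],[0.0029,0,-0.0044,0,160],[0.003,0,-0.0043,0,160],[0,0,0,0,160]]'
python3 - <<'E'
from h import *
plan([.4755,-.142,.024],8.0)
im=save('scene','s15'); crop(im,120,290,100,230,'s15c',4)
E
```

```text
t: 18.87
tool_pos: [0.4812, -0.1777, 0.0851]
orientation: [2.058, 2.372, 0.001]
force: [0.3, 0.9, -2.1]
opening: 0.0541
t 18.87 pos [ 0.4812 -0.1777  0.0851] ytool deg 8.1 zt [ 0.001 -0.    -1.   ] F [ 0.3  0.9 -2.1] open 0.0541
twist 0.0018
shift after twist [ 0.0362 -0.0007  0.061 ]
shift [ 0.0362 -0.0007  0.061 ] norm 0.071
```

View pics/s15c.png

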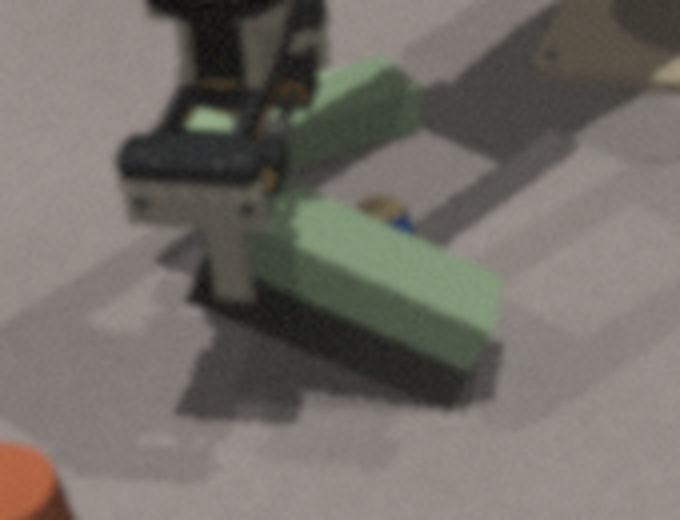

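```bash
python3 -m creep '[[0.0032,0,-0.0042,0,160],[0.0033,0,-0.0041,0,160],[0.0034,0,-0.004,0,160],[0.0035,0,-0.0039,0,160],[0.0036,0,-0.0038,0,160],[0.0037,0,-0.0037,0,160],[0.0039,0,-0.0035,0,160],[0,0,0,0,160]]' 3.6
python3 - <<'E'
from h import *
plan([.4755,-.142,.024],8.0)
im=save('scene','s16'); crop(im,120,290,80,230,'s16c',4)
E
```

```text
t: 19.58
tool_pos: [0.4775, -0.153, 0.1119]
orientation: [2.058, 2.373, 0.001]
force: [0.2, 0.1, -2.3]
opening: 0.0541
t 19.58 pos [ 0.4775 -0.153   0.1119] ytool deg 8.11 zt [ 0.001  0.    -1.   ] F [ 0.2  0.1 -2.3] open 0.0541
twist 0.0019
shift after twist [ 0.0112 -0.0005  0.0879]
shift [ 0.0112 -0.0005  0.0879] norm 0.0886
```

View pics/s16c.png

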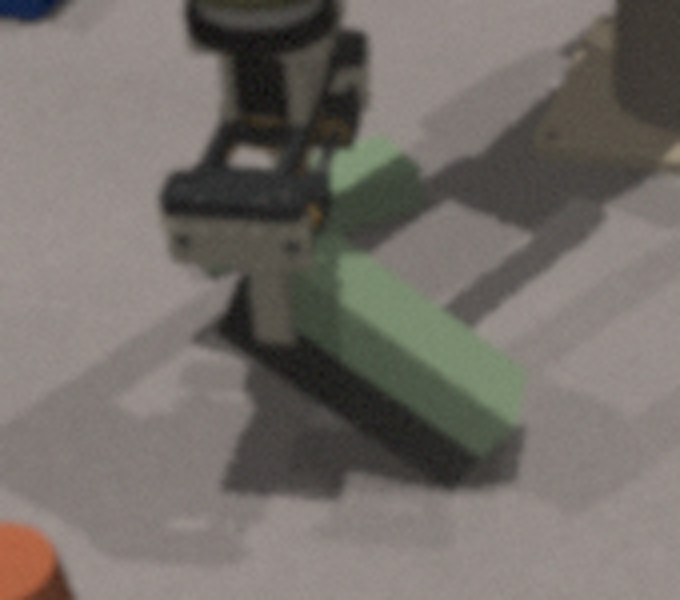

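```bash
python3 -m creep '[[0.0041,0,-0.0032,0,160],[0.0042,0,-0.003,0,160],[0.0044,0,-0.0029,0,160],[0.0045,0,-0.0027,0,160],[0.0046,0,-0.0025,0,160],[0.0047,0,-0.0023,0,160],[0.0047,0,-0.0022,0,160],[0,0,0,0,160]]' 3.4
python3 - <<'E'
from h import *
plan([.4755,-.142,.024],8.0)
im=save('scene','s17'); crop(im,120,290,80,230,'s17c',4)
E
```

```text
t: 20.3
tool_pos: [0.473, -0.122, 0.1305]
orientation: [2.058, 2.373, 0.001]
force: [0.8, 0.5, -0.3]
opening: 0.0541
t 20.3 pos [ 0.473  -0.122   0.1305] ytool deg 8.11 zt [ 0.001  0.    -1.   ] F [ 0.8  0.5 -0.3] open 0.0541
twist 0.002
shift after twist [-0.0202 -0.0004  0.1065]
shift [-0.0202 -0.0004  0.1065] norm 0.1084
```

View pics/s17c.png

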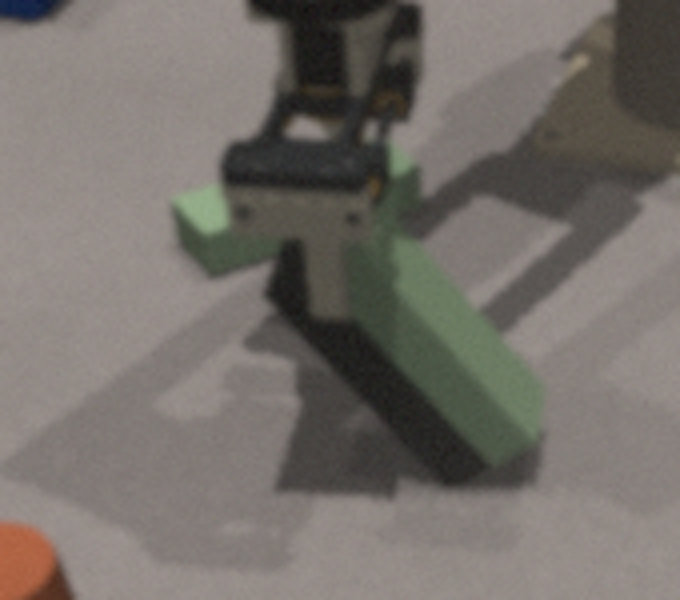

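```bash
python3 -m creep '[[0.0048,0,-0.0021,0,160],[0.0049,0,-0.002,0,160],[0.005,0,-0.0018,0,160],[0.005,0,-0.0015,0,160],[0.0051,0,-0.0013,0,160],[0.0051,0,-0.0011,0,160],[0,0,0,0,160]]' 3.4
python3 - <<'E'
from h import *
plan([.4755,-.142,.024],8.0)
im=save('scene','s18'); crop(im,120,290,80,230,'s18c',4)
E
```

```text
t: 20.93
tool_pos: [0.4687, -0.0923, 0.14]
orientation: [2.059, 2.373, 0.001]
force: [0.7, 0.2, 0.1]
opening: 0.0537
t 20.93 pos [ 0.4687 -0.0923  0.14  ] ytool deg 8.12 zt [ 0.  0. -1.] F [0.7 0.2 0.1] open 0.0537
twist 0.0021
shift after twist [-0.0502 -0.0002  0.116 ]
shift [-0.0502 -0.0003  0.116 ] norm 0.1264
```

View pics/s18c.png

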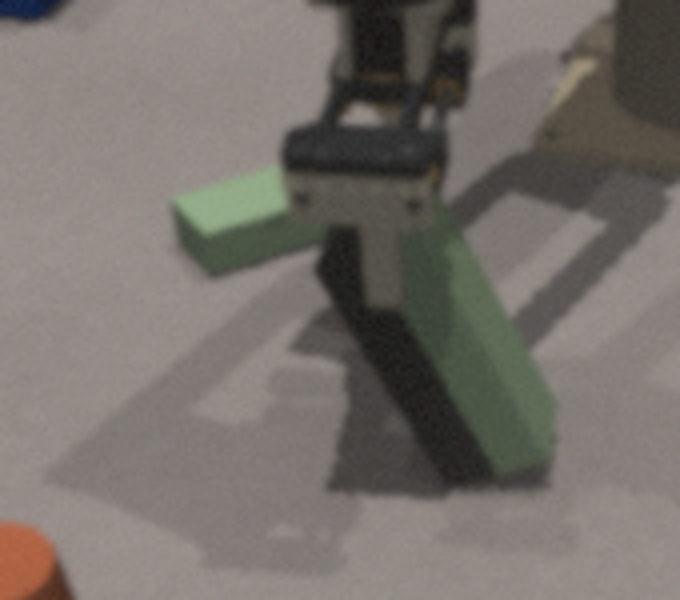

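```bash
python3 -m creep '[[0.0051,0,-0.001,0,160],[0.0052,0,-0.0009,0,160],[0.0052,0,-0.0008,0,160],[0.0052,0,-0.0006,0,160],[0.0052,0,-0.0004,0,160],[0.0053,0,-0.0002,0,160],[0,0,0,0,160]]' 3.4
python3 - <<'E'
from h import *
plan([.4755,-.142,.024],8.0)
im=save('scene','s19'); crop(im,120,290,80,230,'s19c',4)
E
```

```text
t: 21.57
tool_pos: [0.4641, -0.0613, 0.1436]
orientation: [-2.058, -2.373, -0.0]
force: [-0.1, 0.1, -0.9]
opening: 0.0538
t 21.57 pos [ 0.4641 -0.0613  0.1436] ytool deg 8.12 zt [-0.  0. -1.] F [-0.1  0.1 -0.9] open 0.0538
twist 0.0022
shift after twist [-8.160e-02  1.000e-04  1.195e-01]
shift [-8.160e-02 -1.000e-04  1.195e-01] norm 0.1447
```

View pics/s19c.png

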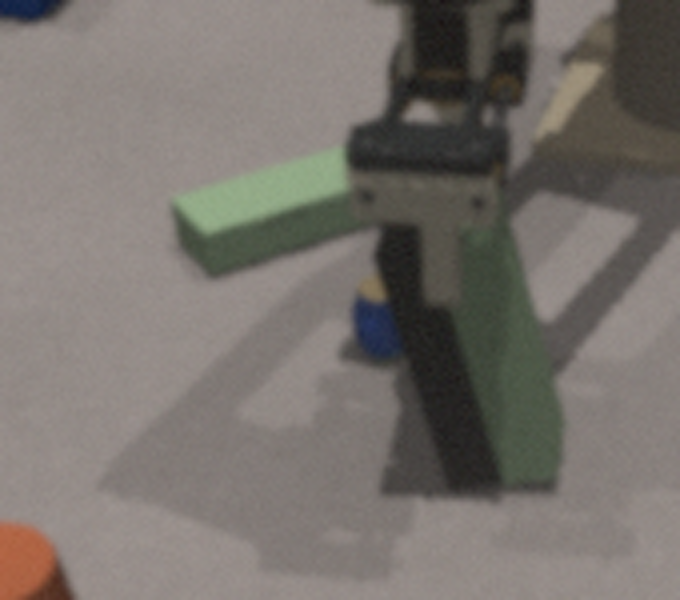

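```bash
python3 -m creep '[[0.0052,0,0.0001,0,160],[0.0052,0,0.0003,0,160],[0.0052,0,0.0005,0,160],[0.0052,0,0.0007,0,160],[0.004,0,0.0006,0,160],[0,0,0,0,160]]' 3.4
python3 - <<'E'
from h import *
plan([.4755,-.142,.024],8.0)
im=save('scene','s20'); crop(im,120,290,80,230,'s20c',4)
E
```

```text
t: 22.12
tool_pos: [0.4607, -0.0369, 0.1413]
orientation: [-2.058, -2.373, -0.0]
force: [1.0, 0.6, 0.7]
opening: 0.0541
t 22.12 pos [ 0.4607 -0.0369  0.1413] ytool deg 8.12 zt [-0.  0. -1.] F [1.  0.6 0.7] open 0.0541
twist 0.0021
shift after twist [-1.062e-01  1.000e-04  1.173e-01]
shift [-0.1062 -0.0002  0.1173] norm 0.1582
```

View pics/s20c.png

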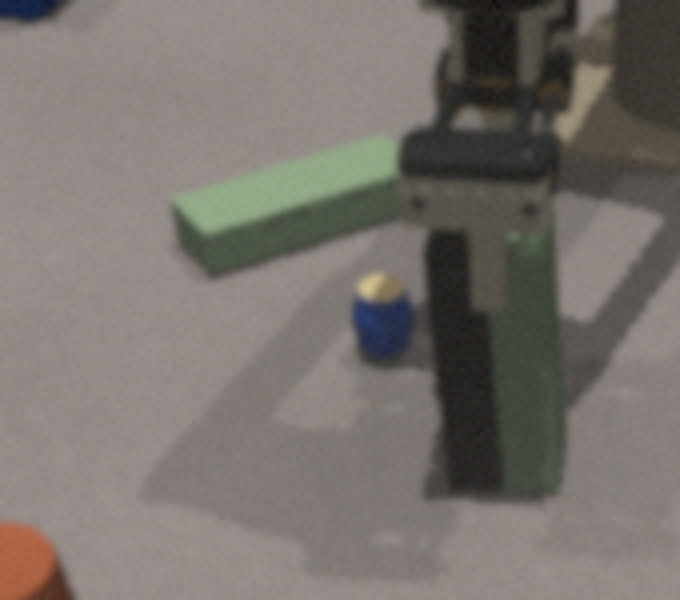

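```bash
python3 -m creep '[[0.003,0,0.0005,0,160],[0.003,0,0.0005,0,160],[0.002,0,0.0003,0,160],[0,0,0,0,160],[0,0,0,0,160]]' 3.4
python3 - <<'E'
from h import *
plan([.4755,-.142,.024],8.0)
im=save('scene','s21'); crop(im,150,290,80,230,'s21c',4)
im=save('wrist','w21');
E
```

```text
t: 22.58
tool_pos: [0.4597, -0.0298, 0.1402]
orientation: [2.059, 2.373, 0.0]
force: [0.2, 0.1, 2.4]
opening: 0.054
t 22.58 pos [ 0.4597 -0.0298  0.1402] ytool deg 8.09 zt [ 0.  0. -1.] F [0.2 0.1 2.4] open 0.054
twist 0.0016
shift after twist [-1.133e-01  1.000e-04  1.162e-01]
shift [-1.133e-01 -1.000e-04  1.162e-01] norm 0.1623
```

View pics/s21c.png

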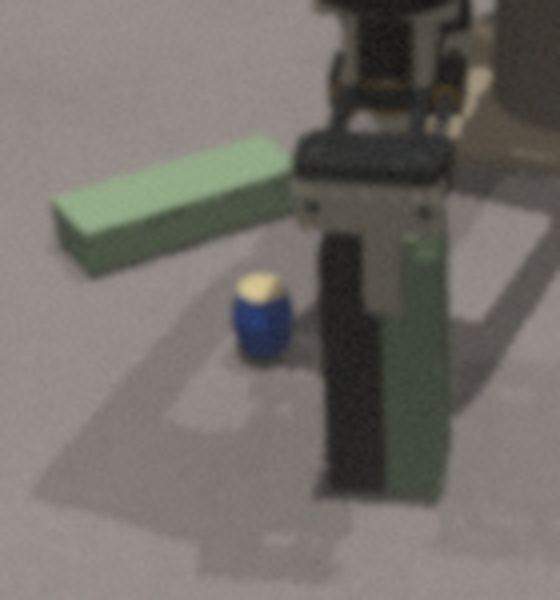

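View pics/w21.png

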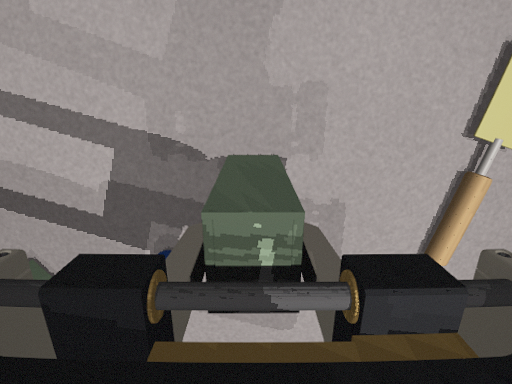

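```bash
python3 -m creep '[[0.003,0,-0.0008,0,160],[0.005,0,-0.0011,0,160],[0.0051,0,-0.001,0,160],[0.0052,0,-0.0008,0,160],[0.0052,0,-0.0005,0,160],[0,0,0,0,160]]' 3.4
python3 - <<'E'
from h import *
plan([.4755,-.142,.024],8.0)
im=save('scene','s22'); crop(im,150,290,80,230,'s22c',4)
E
```

```text
t: 23.18
tool_pos: [0.4562, -0.0055, 0.1443]
orientation: [-2.058, -2.373, -0.0]
force: [-0.3, -0.1, -3.9]
opening: 0.0541
t 23.18 pos [ 0.4562 -0.0055  0.1443] ytool deg 8.13 zt [-0.  0. -1.] F [-0.3 -0.1 -3.9] open 0.0541
twist 0.0022
shift after twist [-0.1379  0.0002  0.1203]
shift [-1.379e-01 -1.000e-04  1.203e-01] norm 0.183
```

View pics/s22c.png

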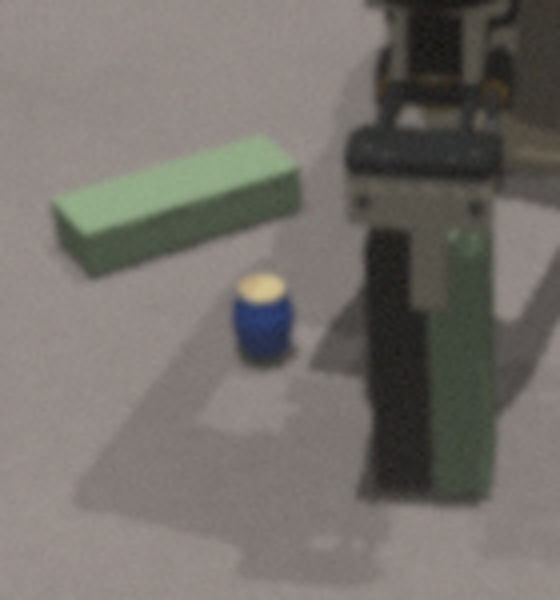

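```bash
python3 -m creep '[[0,0,0.0015,0,160],[0,0,0.0015,0,160],[0,0,0.0012,0,160],[0,0,0,0,160],[0,0,0,0,160]]' 3.4
python3 -c "
from h import *
plan([.4755,-.142,.024],8.0)"
```

```text
t: 23.65
tool_pos: [0.4566, -0.0068, 0.1403]
orientation: [2.06, 2.372, 0.0]
force: [-0.1, 0.4, -1.7]
opening: 0.0537
t 23.65 pos [ 0.4566 -0.0068  0.1403] ytool deg 8.06 zt [ 0. -0. -1.] F [-0.1  0.4 -1.7] open 0.0537
twist 0.0011
shift after twist [-1.365e-01 -1.000e-04  1.163e-01]
shift [-0.1365 -0.0002  0.1163] norm 0.1793
```

```bash
python3 -m creep '[[0,0,0.001,0,160],[0,0,0.001,0,160],[0,0,0,0,160]]' 3.4
python3 -m creep '[[0.002,0,0,0,160],[0.004,0,0,0,160],[0.0045,0,-0.0002,0,160],[0.0045,0,-0.0002,0,160],[0.0045,0,-0.0002,0,160],[0,0,0,0,160]]' 3
python3 - <<'E'
from h import *
plan([.4755,-.142,.024],8.0)
im=save('scene','s23'); crop(im,150,290,80,230,'s23c',4)
E
```

```text
t: 23.9
tool_pos: [0.4568, -0.0068, 0.1388]
orientation: [2.059, 2.372, 0.001]
force: [-1.4, -0.0, 3.9]
opening: 0.0542
t: 24.4
tool_pos: [0.4537, 0.0136, 0.1389]
orientation: [2.059, 2.373, 0.001]
force: [-0.1, -1.0, 2.4]
opening: 0.0544
t 24.4 pos [0.4537 0.0136 0.1389] ytool deg 8.12 zt [ 0.  0. -1.] F [-0.1 -1.   2.4] open 0.0544
twist 0.0021
shift after twist [-1.572e-01 -1.000e-04  1.149e-01]
shift [-0.1572 -0.0005  0.1149] norm 0.1947
```

View pics/s23c.png

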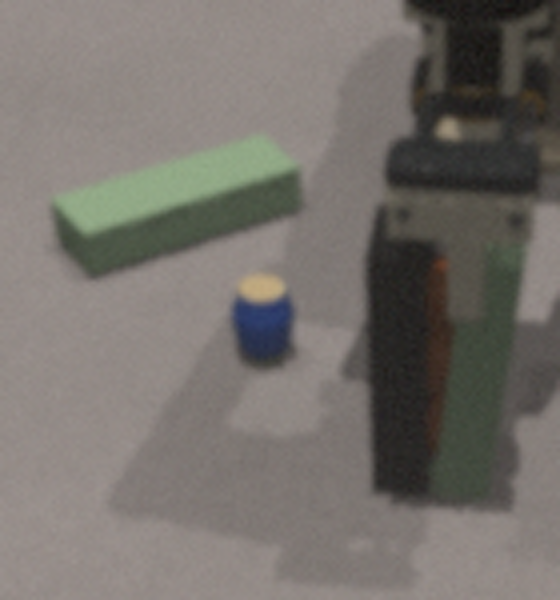

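```bash
python3 -m creep '[[-0.003,0,0.0001,0,160],[-0.0045,0,0.0001,0,160],[-0.0045,0,0.0002,0,160],[-0.004,0,0,0,160],[-0.003,0,0,0,160],[0,0,0,0,160]]' 3.4
python3 - <<'E'
from h import *
plan([.4755,-.142,.024],8.0)
im=save('scene','s24'); crop(im,150,290,80,230,'s24c',4)
E
```

```text
t: 24.95
tool_pos: [0.4561, -0.0069, 0.1381]
orientation: [-2.06, -2.371, 0.001]
force: [-0.1, -0.1, -1.9]
opening: 0.0542
t 24.95 pos [ 0.4561 -0.0069  0.1381] ytool deg 8.02 zt [-0.001 -0.    -1.   ] F [-0.1 -0.1 -1.9] open 0.0542
twist 0.0004
shift after twist [-0.1364  0.0004  0.1141]
shift [-0.1364  0.0004  0.1141] norm 0.1778
```

View pics/s24c.png

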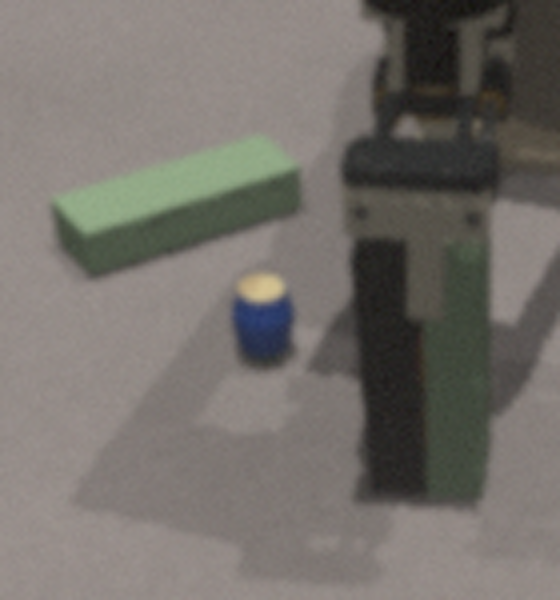

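```bash
python3 - <<'E'
from h import *
im=save('wrist','w24'); crop(im,170,340,140,320,'w24c',4)
im=save('top','t24'); crop(im,200,340,130,270,'t24c',4)
E
```

```text
(no output)
```

View pics/w24c.png

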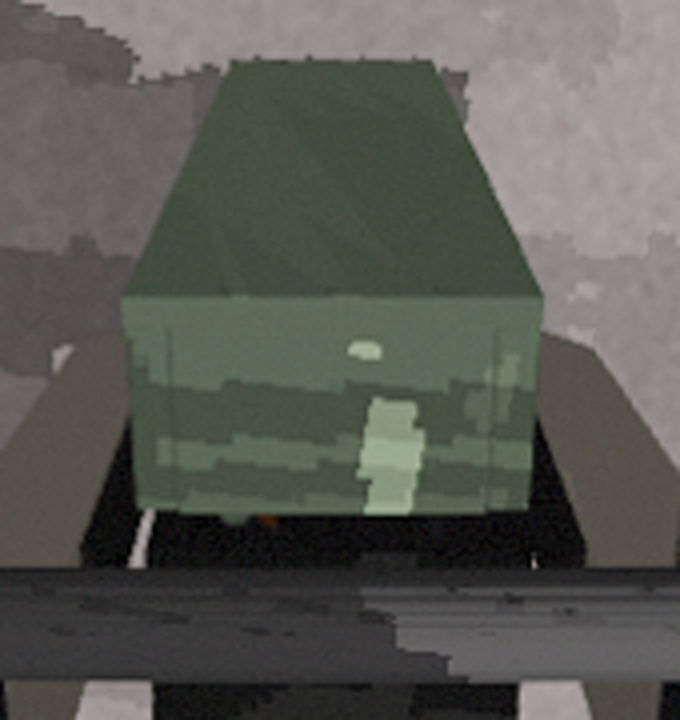

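View pics/t24c.png

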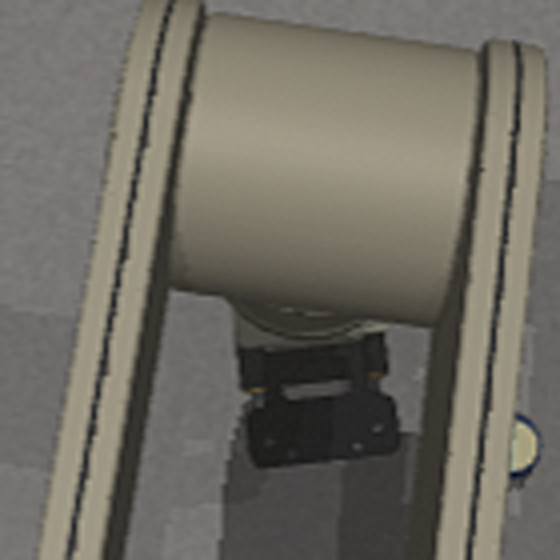

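```bash
python3 -m creep '[[0,0,0.0008,0,160],[0,0,0.0008,0,160],[0,0,0,0,160]]' 3.4
python3 -m creep '[[0,0,0,0,100],[0,0,0,0,85],[0,0,0,0,40],[0,0,0,0,20]]'
python3 - <<'E'
from h import *
plan([.4755,-.142,.024],8.0); print(read_state()['q'].round(2) if hasattr(read_state()['q'],'round') else read_state()['q'])
im=save('scene','s25'); crop(im,150,290,80,230,'s25c',4)
E
```

```text
t: 25.35
tool_pos: [0.4566, -0.006, 0.1373]
orientation: [2.059, 2.372, 0.001]
force: [-0.9, 0.3, 2.5]
opening: 0.0533
t: 25.68
tool_pos: [0.4563, -0.0061, 0.1366]
orientation: [-2.059, -2.372, 0.0]
force: [-0.7, -0.5, -0.5]
opening: 0.0711
t 25.68 pos [ 0.4563 -0.0061  0.1366] ytool deg 8.08 zt [-0. -0. -1.] F [-0.7 -0.5 -0.5] open 0.0711
twist 0.0014
shift after twist [-1.373e-01  1.000e-04  1.126e-01]
shift [-1.373e-01 -1.000e-04  1.126e-01] norm 0.1776
[-0.13 -0.2   1.99 -0.    1.36 -0.27]
```

View pics/s25c.png

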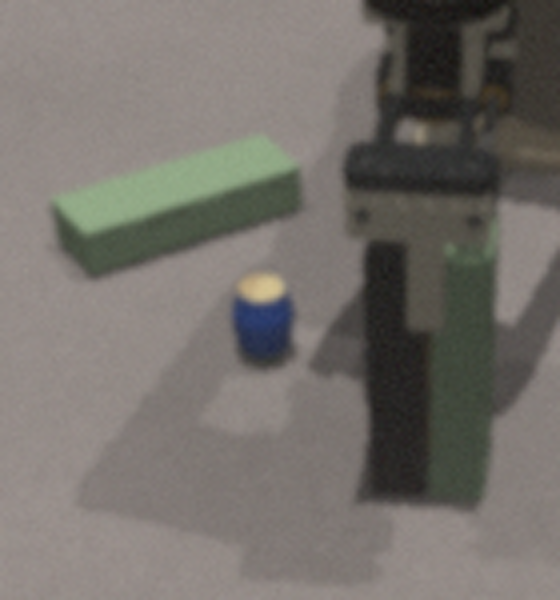

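```bash
python3 -m creep '[[0,0,-0.008,0,0],[0,0,-0.016,0,0],[0,0,-0.018,0,0],[0,0,-0.009,0.06,0],[0,0,0,0.12,0],[0,0,0,0.12,0],[0,0,0,0.12,0],[0,0,0,0.12,0],[0,0,0,0.12,0],[0,0,0,0.12,0],[0,0,0,0.12,0],[0,0,0,0.12,0]]'
python3 -m creep '[[0,0,0,0.12,0],[0,0,0,0.12,0],[0,0,0,0.12,0],[0,0,0,0.12,0],[0,0,0,0.07,0],[0,0,0,0,0],[0,0,0,0,0]]'
python3 - <<'E'
from h import *
plan([.4563,-.0061,.137],98.0)
im=save('scene','s26'); crop(im,150,290,80,230,'s26c',4)
im=save('wrist','w26'); np.save('w26.npy',im)
import pickle; pickle.dump(camera_params('wrist'),open('w26.pkl','wb'))
E
```

```text
t: 26.73
tool_pos: [0.4564, -0.0062, 0.1884]
orientation: [2.958, 1.056, 0.001]
force: [0.1, -0.6, -0.9]
opening: 0.0933
t: 27.32
tool_pos: [0.4564, -0.0061, 0.1882]
orientation: [3.133, 0.227, 0.001]
force: [-0.5, -0.2, 0.6]
opening: 0.0931
t 27.32 pos [ 0.4564 -0.0061  0.1882] ytool deg -81.73 zt [ 0. -0. -1.] F [-0.5 -0.2  0.6] open 0.0931
twist 0.0047
shift after twist [-0.0002 -0.      0.0512]
shift [-0.0002 -0.      0.0512] norm 0.0512
```

View pics/s26c.png

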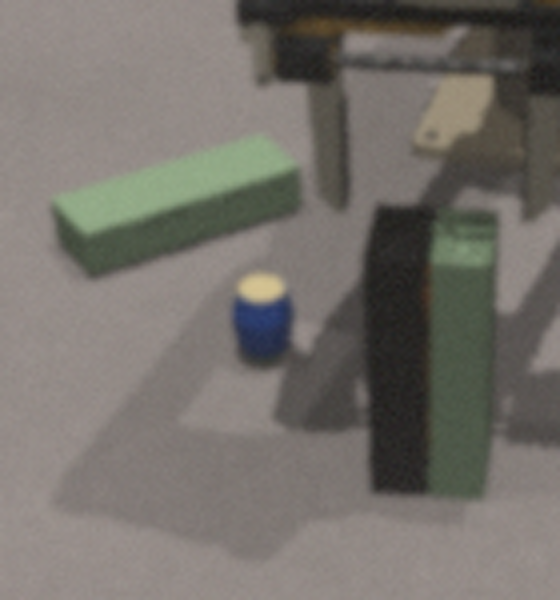

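View pics/w26.png

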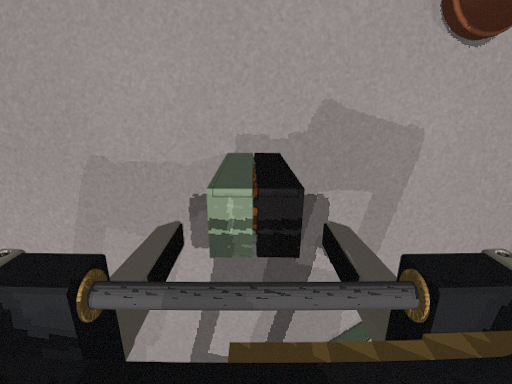

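```bash
python3 -m creep '[[0,0,0.01,0.005,0],[0,0,0.016,0,0],[0,0,0.014,0,20],[0,0,0.008,0,40],[0,0,0.003,0,50],[0,0,0,0,60],[0,0,0,0,70],[0,0,0,0,75],[0,0,0,0,80],[0,0,0,0,120],[0,0,0,0,120],[0,0,0,0,120]]' 15
python3 - <<'E'
from h import *
plan([.4563,-.0061,.137],98.0)
im=save('scene','s27'); crop(im,150,290,80,230,'s27c',4)
im=save('wrist','w27'); crop(im,170,340,130,320,'w27c',4)
E
```

```text
t: 28.42
tool_pos: [0.4569, -0.0062, 0.1375]
orientation: [3.134, 0.215, 0.002]
force: [0.1, -0.9, 4.5]
opening: 0.0637
t 28.42 pos [ 0.4569 -0.0062  0.1375] ytool deg -82.16 zt [ 0.001 -0.    -1.   ] F [ 0.1 -0.9  4.5] open 0.0637
twist -0.0028
shift after twist [-0.0006 -0.0002  0.0005]
shift [-0.0006 -0.0002  0.0005] norm 0.0008
```

View pics/s27c.png

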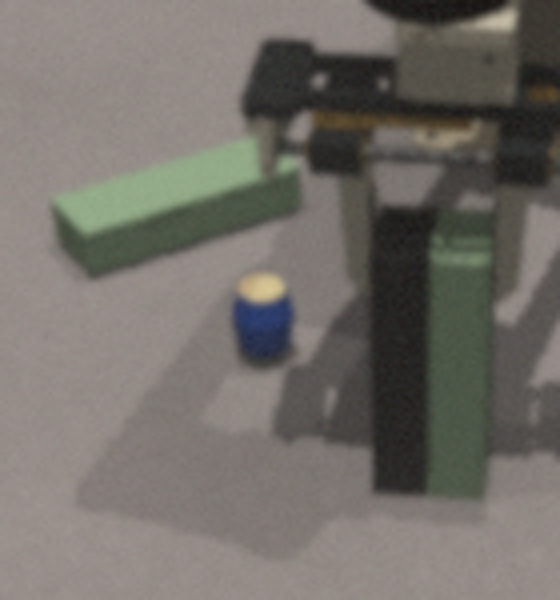

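View pics/w27c.png

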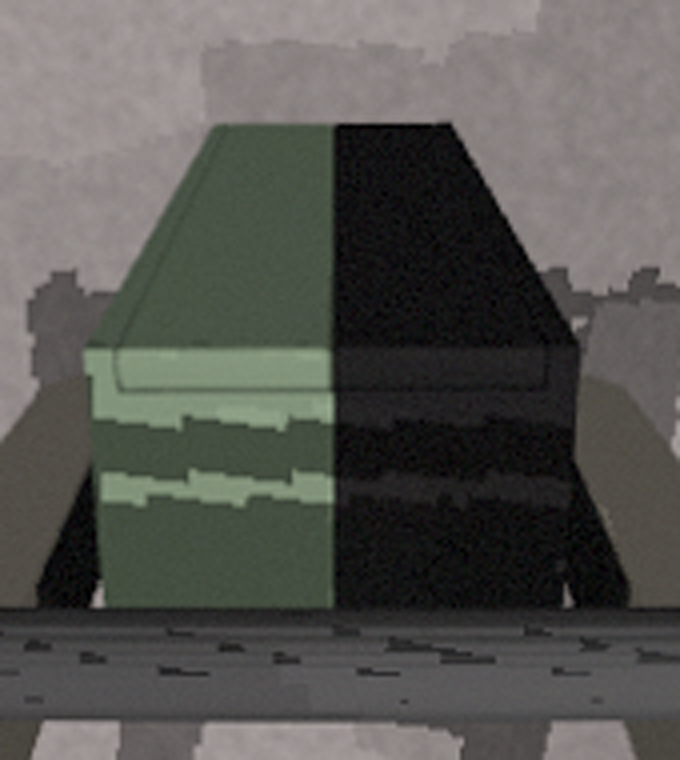

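```bash
python3 -m creep '[[0,0,0,0,75],[0,0,0,0,60],[0,0,0,0,30],[0,0,-0.01,0,0],[0,0,-0.017,0,0],[0,0,-0.016,0,0],[0,0,-0.008,-0.06,0],[0,0,0,-0.12,0],[0,0,0,-0.12,0],[0,0,0,-0.12,0],[0,0,0,-0.12,0],[0,0,0,-0.12,0]]'
python3 -m creep '[[0,0,0,-0.12,0],[0,0,0,-0.12,0],[0,0,0,-0.12,0],[0,0,0,-0.12,0],[0,0,0,-0.12,0],[0,0,0,-0.12,0],[0,0,0,-0.12,0],[0,0,0,-0.07,0],[0,0,0,0,0],[0,0,0,0,0]]'
python3 - <<'E'
from h import *
plan([.4563,-.0061,.137],8.0)
im=save('wrist','w28'); crop(im,170,340,130,320,'w28c',4)
im=save('scene','s28'); crop(im,150,290,80,230,'s28c',4)
E
```

```text
t: 29.52
tool_pos: [0.4563, -0.0061, 0.1884]
orientation: [2.892, 1.227, 0.0]
force: [-0.3, -0.9, -0.2]
opening: 0.0931
t: 30.35
tool_pos: [0.4564, -0.0061, 0.1882]
orientation: [2.068, 2.364, 0.0]
force: [0.5, 0.1, -0.4]
opening: 0.093
t 30.35 pos [ 0.4564 -0.0061  0.1882] ytool deg 7.65 zt [ 0.  0. -1.] F [ 0.5  0.1 -0.4] open 0.093
twist -0.0062
shift after twist [ 0.     -0.0001  0.0512]
shift [ 0.     -0.0001  0.0512] norm 0.0512
```

View pics/s28c.png

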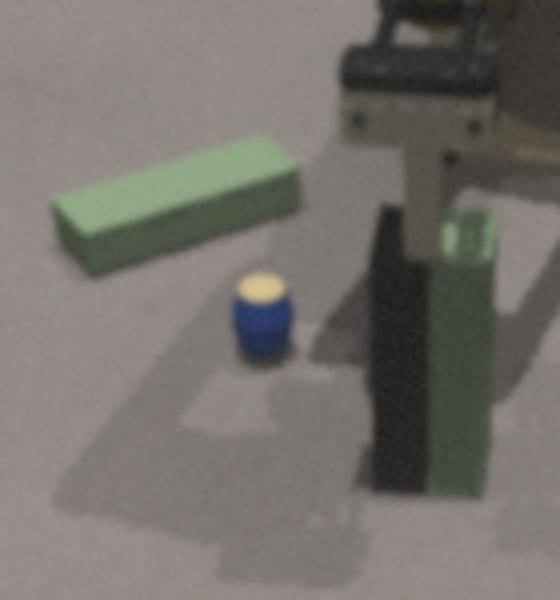

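View pics/w28c.png

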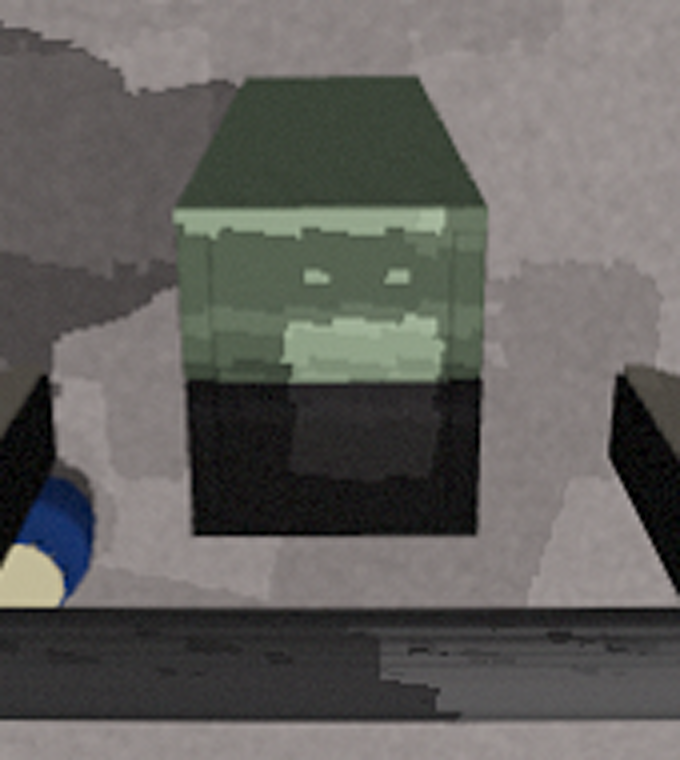

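```bash
python3 -m creep '[[0,0,0.012,-0.006,0],[0,0,0.016,0,20],[0,0,0.012,0,50],[0,0,0.0062,0,80],[0,0,0,0,95],[0,0,0,0,160],[0,0,0,0,160],[0,0,0,0,160],[0,0,0,0,160]]' 15
python3 -m creep '[[0,0,0.0006,0,160],[0,0,0.0006,0,160],[0,0,0,0,160]]'
```

```text
t: 31.2
tool_pos: [0.4568, -0.0062, 0.1423]
orientation: [2.058, 2.373, 0.001]
force: [0.3, 0.5, 0.8]
opening: 0.0538
t: 31.45
tool_pos: [0.4569, -0.0063, 0.1423]
orientation: [2.057, 2.372, 0.001]
force: [-4.6, 0.3, 10.8]
opening: 0.0541
```

```bash
python3 -m creep '[[0.003,0,-0.0004,0,160],[0.004,0,-0.0006,0,160],[0.004,0,-0.0005,0,160],[0,0,0,0,160]]'
python3 - <<'E'
from h import *
plan([.4755,-.142,.024],8.0)
im=save('scene','s29'); crop(im,150,290,80,230,'s29c',4)
E
```

```text
t: 31.78
tool_pos: [0.4554, 0.0046, 0.1433]
orientation: [2.057, 2.372, 0.001]
force: [-2.4, -2.4, 5.9]
opening: 0.0542
t 31.78 pos [0.4554 0.0046 0.1433] ytool deg 8.15 zt [ 0.002 -0.001 -1.   ] F [-2.4 -2.4  5.9] open 0.0542
twist 0.0026
shift after twist [-0.1478 -0.0007  0.1195]
shift [-0.1478 -0.0011  0.1195] norm 0.1901
```

View pics/s29c.png

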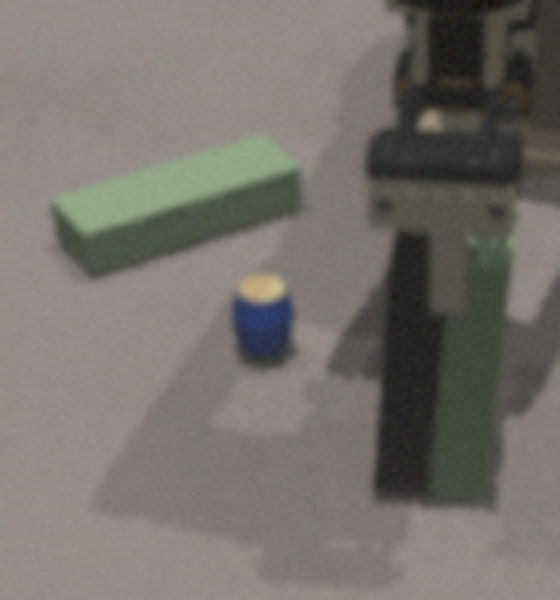

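```bash
python3 -m creep '[[0.004,0,-0.0002,0,160],[0.005,0,-0.0003,0,160],[0.005,0,-0.0002,0,160],[0.005,0,0,0,160],[0,0,0,0,160]]'
python3 - <<'E'
from h import *
plan([.4755,-.142,.024],8.0)
im=save('scene','s30'); crop(im,150,290,80,230,'s30c',4)
E
```

```text
t: 32.25
tool_pos: [0.4527, 0.0238, 0.1439]
orientation: [2.057, 2.372, 0.001]
force: [-2.2, -0.9, 5.8]
opening: 0.0542
t 32.25 pos [0.4527 0.0238 0.1439] ytool deg 8.15 zt [ 0.002 -0.001 -1.   ] F [-2.2 -0.9  5.8] open 0.0542
twist 0.0027
shift after twist [-0.1672 -0.0007  0.1201]
shift [-0.1672 -0.0011  0.1201] norm 0.2059
```

View pics/s30c.png

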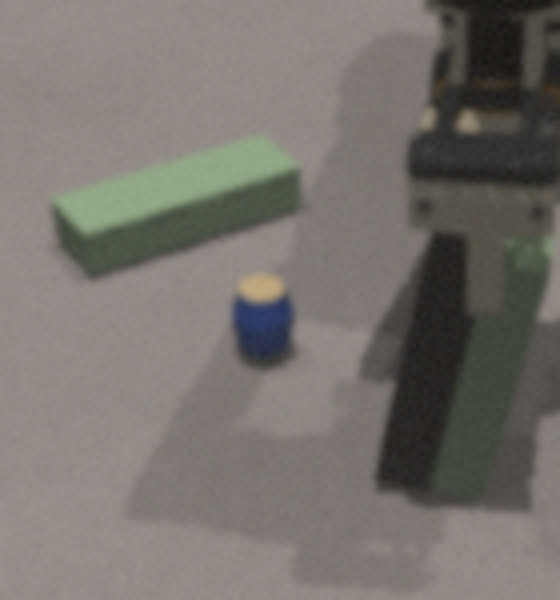

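```bash
python3 -m creep '[[0.0045,0,0.0001,0,160],[0.0052,0,0.0003,0,160],[0.0052,0,0.0004,0,160],[0.0052,0,0.0006,0,160],[0.0052,0,0.0008,0,160],[0.0051,0,0.001,0,160],[0,0,0,0,160]]'
python3 - <<'E'
from h import *
plan([.4755,-.142,.024],8.0)
im=save('scene','s31'); crop(im,150,320,80,230,'s31c',4)
E
```

```text
t: 32.88
tool_pos: [0.4482, 0.0544, 0.1402]
orientation: [2.057, 2.373, 0.002]
force: [-2.2, 0.0, 5.1]
opening: 0.0537
t 32.88 pos [0.4482 0.0544 0.1402] ytool deg 8.17 zt [ 0.001  0.    -1.   ] F [-2.2  0.   5.1] open 0.0537
twist 0.0029
shift after twist [-0.1983 -0.0005  0.1162]
shift [-0.1983 -0.001   0.1162] norm 0.2298
```

View pics/s31c.png

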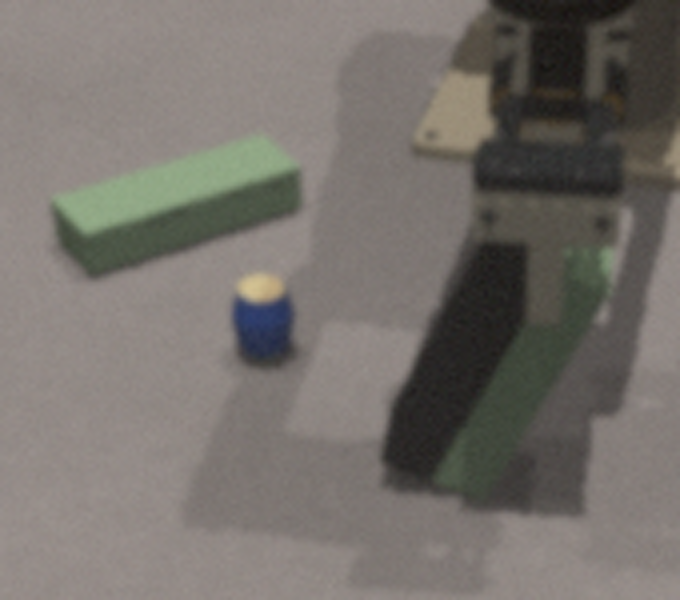

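```bash
python3 -m creep '[[0.0051,0,0.0011,0,160],[0.0051,0,0.0013,0,160],[0.005,0,0.0015,0,160],[0.005,0,0.0017,0,160],[0.0049,0,0.0019,0,160],[0.0048,0,0.0021,0,160],[0.0047,0,0.0023,0,160],[0.0046,0,0.0024,0,160],[0,0,0,0,160]]'
python3 - <<'E'
from h import *
plan([.4755,-.142,.024],8.0)
im=save('scene','s32'); crop(im,170,340,80,230,'s32c',4)
E
```

```text
t: 33.68
tool_pos: [0.4424, 0.0939, 0.1253]
orientation: [-2.057, -2.374, -0.003]
force: [-1.3, 2.6, 5.0]
opening: 0.0539
t 33.68 pos [0.4424 0.0939 0.1253] ytool deg 8.17 zt [ 0.001  0.001 -1.   ] F [-1.3  2.6  5. ] open 0.0539
twist 0.003
shift after twist [-2.383e-01 -2.000e-04  1.010e-01]
shift [-0.2383 -0.0009  0.101 ] norm 0.2588
```

View pics/s32c.png

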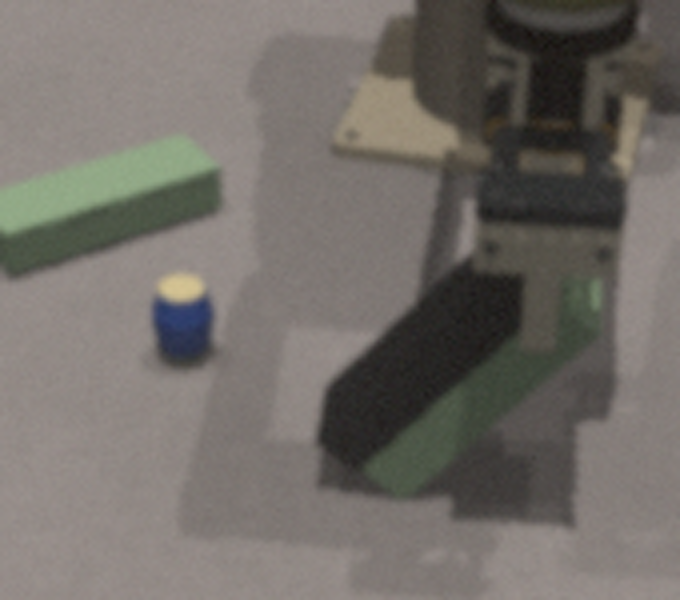

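```bash
python3 - <<'E'
import numpy as np
t=np.radians(np.arange(40,91,2)); x=-32*np.cos(t)+150*np.sin(t); z=32*np.sin(t)+150*np.cos(t)
print(list(zip(np.arange(42,91,2).tolist(),np.diff(x).round(1).tolist(),(-np.diff(z)).round(1).tolist())))
E
python3 -m creep '[[0.0046,0,0.0026,0,160],[0.0045,0,0.0027,0,160],[0.0044,0,0.0029,0,160],[0.0043,0,0.003,0,160],[0.0042,0,0.0032,0,160],[0.0041,0,0.0034,0,160],[0.004,0,0.0036,0,160],[0.0038,0,0.0037,0,160],[0,0,0,0,160]]'
python3 - <<'E'
from h import *
plan([.4755,-.142,.024],8.0)
im=save('scene','s33'); crop(im,170,340,80,230,'s33c',4)
E
```

```text
[(42, 4.7, 2.6), (44, 4.6, 2.8), (46, 4.5, 2.9), (48, 4.4, 3.1), (50, 4.3, 3.2), (52, 4.2, 3.4), (54, 4.0, 3.5), (56, 3.9, 3.6), (58, 3.8, 3.8), (60, 3.7, 3.9), (62, 3.5, 4.0), (64, 3.4, 4.2), (66, 3.2, 4.3), (68, 3.1, 4.4), (70, 2.9, 4.5), (72, 2.8, 4.6), (74, 2.6, 4.7), (76, 2.4, 4.8), (78, 2.3, 4.9), (80, 2.1, 4.9), (82, 1.9, 5.0), (84, 1.7, 5.1), (86, 1.6, 5.1), (88, 1.4, 5.2), (90, 1.2, 5.2)]
t: 34.48
tool_pos: [0.4375, 0.1275, 0.0998]
orientation: [-2.057, -2.373, -0.003]
force: [-0.3, 4.6, 2.9]
opening: 0.0541
t 34.48 pos [0.4375 0.1275 0.0998] ytool deg 8.17 zt [ 0.001  0.002 -1.   ] F [-0.3  4.6  2.9] open 0.0541
twist 0.0029
shift after twist [-0.2723  0.      0.0753]
shift [-0.2723 -0.0007  0.0753] norm 0.2825
```

View pics/s33c.png

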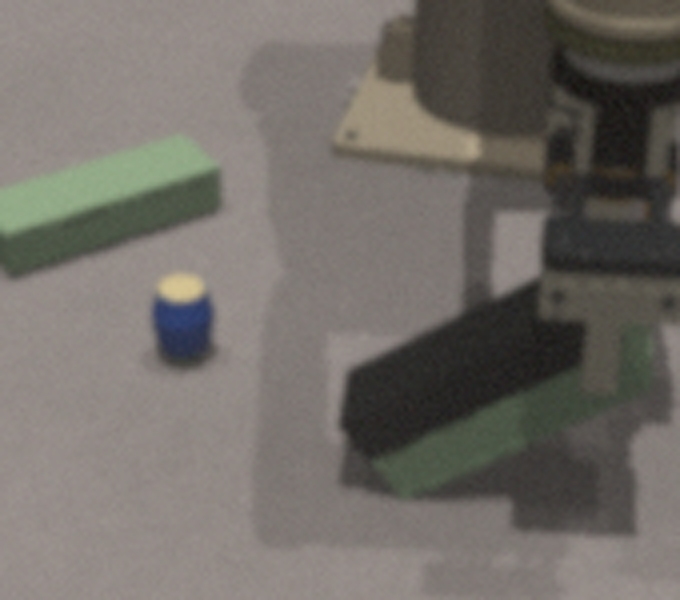

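```bash
python3 -m creep '[[0.0038,0,0.0038,0,160],[0.0037,0,0.0039,0,160],[0.0036,0,0.004,0,160],[0.0034,0,0.0042,0,160],[0.0033,0,0.0043,0,160],[0.0032,0,0.0044,0,160],[0.003,0,0.0045,0,160],[0.0028,0,0.0046,0,160],[0.0026,0,0.0047,0,160],[0.0024,0,0.0048,0,160],[0,0,0,0,160]]'
python3 - <<'E'
from h import *
plan([.4755,-.142,.024],8.0)
im=save('scene','s34'); crop(im,190,360,100,230,'s34c',4)
E
```

```text
t: 35.45
tool_pos: [0.4321, 0.1576, 0.0553]
orientation: [-2.057, -2.373, 0.002]
force: [1.1, 3.2, -0.1]
opening: 0.054
t 35.45 pos [0.4321 0.1576 0.0553] ytool deg 8.16 zt [-0.001 -0.001 -1.   ] F [ 1.1  3.2 -0.1] open 0.054
twist 0.0028
shift after twist [-0.3027  0.0013  0.0314]
shift [-0.3027  0.0004  0.0314] norm 0.3043
```

View pics/s34c.png

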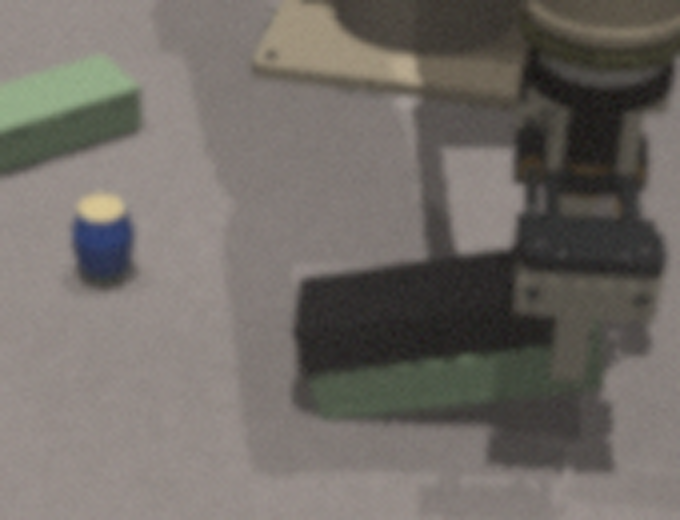

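```bash
python3 -m creep '[[0.0021,0,0.0049,0,160],[0.0019,0,0.005,0,160],[0.0017,0,0.0051,0,160],[0.0016,0,0.0051,0,160],[0.0009,0,0.0035,0,160],[0.0008,0,0.003,0,160],[0.0006,0,0.0025,0,160],[0,0,0,0,160]]'
python3 - <<'E'
from h import *
plan([.4755,-.142,.024],8.0)
im=save('scene','s35'); crop(im,190,360,100,230,'s35c',4)
E
```

```text
t: 36.17
tool_pos: [0.4312, 0.1669, 0.027]
orientation: [-2.058, -2.373, 0.001]
force: [-1.1, 1.3, -0.5]
opening: 0.054
t 36.17 pos [0.4312 0.1669 0.027 ] ytool deg 8.14 zt [-0.001 -0.    -1.   ] F [-1.1  1.3 -0.5] open 0.054
twist 0.0025
shift after twist [-0.3121  0.0009  0.003 ]
shift [-3.121e-01  1.000e-04  3.000e-03] norm 0.3121
```

View pics/s35c.png

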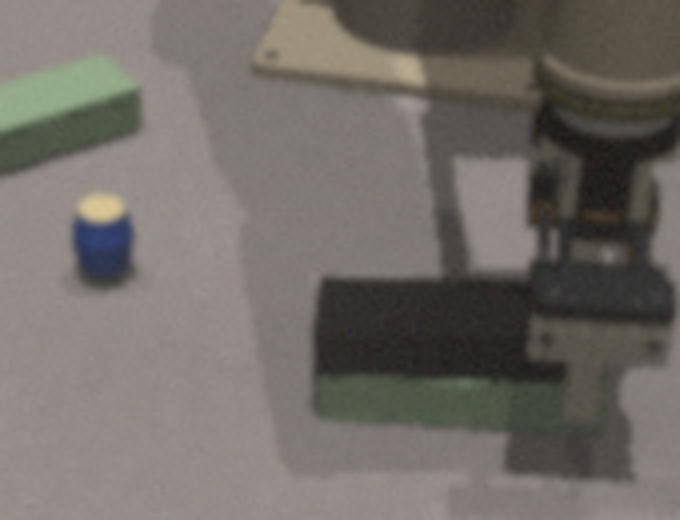

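```bash
python3 -m creep '[[0.0004,0,0.0012,0,160],[0.0002,0,0.0012,0,160],[0,0,0.0006,0,160],[0,0,0,0,160]]'
python3 -m creep '[[0,0,0,0,160]]' 4
python3 -m creep '[[0,0,0,0,100],[0,0,0,0,85],[0,0,0,0,50],[0,0,0,0,30]]'
python3 - <<'E'
from h import *
plan([.4755,-.142,.024],8.0)
im=save('scene','s36'); crop(im,190,360,100,230,'s36c',4)
im=save('wrist','w36')
im=save('top','t36')
E
```

```text
t: 36.55
tool_pos: [0.4314, 0.1675, 0.0246]
orientation: [-2.058, -2.373, 0.0]
force: [-0.9, 1.4, -0.5]
opening: 0.0543
t: 36.63
tool_pos: [0.4313, 0.1675, 0.0245]
orientation: [-2.058, -2.373, 0.001]
force: [-0.3, 0.1, -1.6]
opening: 0.0539
t: 36.97
tool_pos: [0.4316, 0.1676, 0.0248]
orientation: [2.058, 2.373, 0.0]
force: [0.3, 0.3, 0.1]
opening: 0.071
t 36.97 pos [0.4316 0.1676 0.0248] ytool deg 8.13 zt [ 0.  0. -1.] F [0.3 0.3 0.1] open 0.071
twist 0.0023
shift after twist [-0.3127  0.0004  0.0008]
shift [-0.3127 -0.0004  0.0008] norm 0.3127
```

View pics/s36c.png

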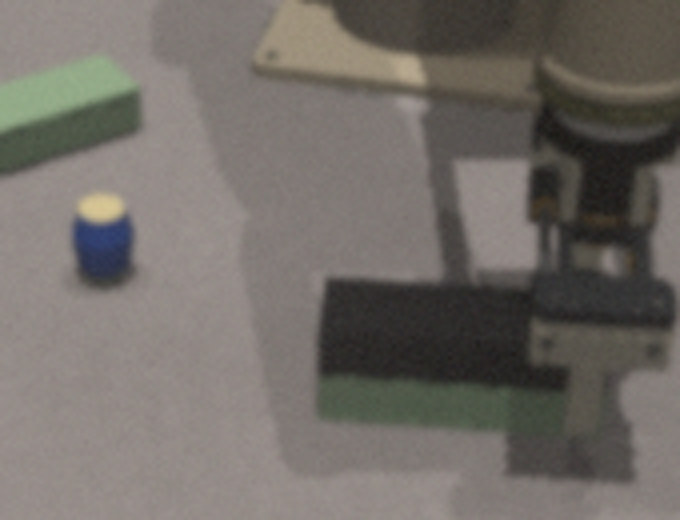

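View pics/t36.png

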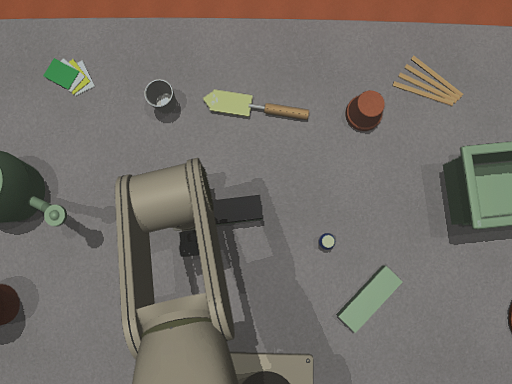

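```bash
python3 -m creep '[[0,0,-0.006,0,20],[-0.005,0,-0.009,0,10],[-0.013,0,-0.0085,0,10],[-0.015,0,-0.001,0,10],[-0.015,0,0,0,10],[-0.012,0,0,0,10],[-0.007,0,0,0,10],[-0.002,0,0,0,10],[0,0,0,0,10],[0,0,0,0,10]]'
python3 - <<'E'
from h import *
plan([.4413,.0993,.0495],8.0)
im=save('scene','s37'); crop(im,190,360,100,230,'s37c',4)
im=save('wrist','w37')
E
```

```text
t: 37.95
tool_pos: [0.4413, 0.0995, 0.0494]
orientation: [-2.059, -2.373, -0.001]
force: [-1.1, 0.6, 0.4]
opening: 0.0896
t 37.95 pos [0.4413 0.0995 0.0494] ytool deg 8.12 zt [ 0.  0. -1.] F [-1.1  0.6  0.4] open 0.0896
twist 0.0021
shift after twist [-0.0002 -0.     -0.0001]
shift [-0.0002 -0.     -0.0001] norm 0.0003
```

View pics/s37c.png

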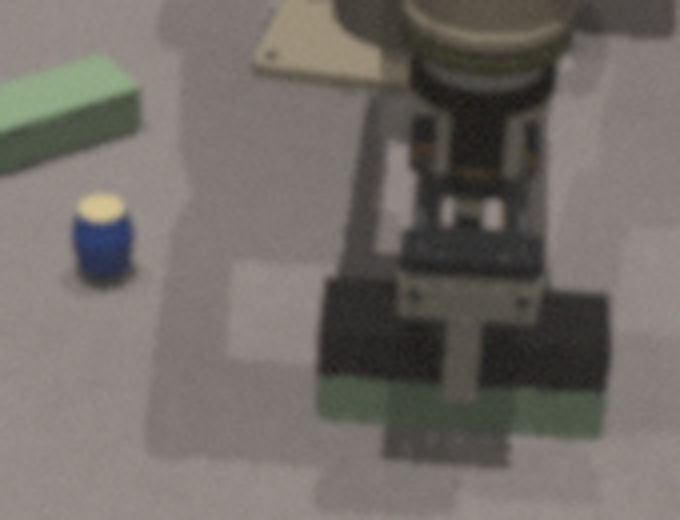

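View pics/w37.png

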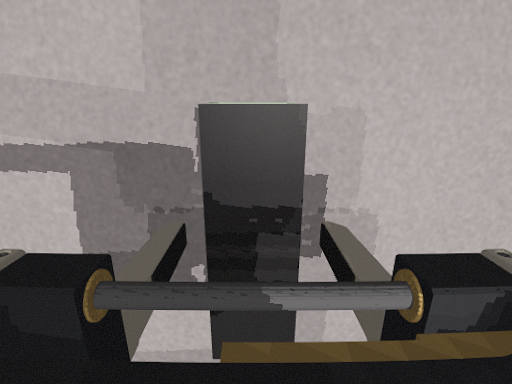

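```bash
python3 -m creep '[[0,0,-0.001,0,60],[0,0,0,0,90],[0,0,0,0,160],[0,0,0,0,160],[0,0,0,0,160],[0,0,0,0,160],[0,0,0,0,160]]' 20
python3 -m creep '[[0,0,-0.002,0,160],[0,0,-0.003,0,160],[0,0,-0.003,0,160],[0,0,-0.003,0,160],[0,0,-0.003,0,160],[0,0,0,0,160]]'
python3 - <<'E'
from h import *
plan([.4413,.0993,.0495],8.0)
im=save('scene','s38'); crop(im,190,360,100,230,'s38c',4)
E
```

```text
t: 38.63
tool_pos: [0.4412, 0.0993, 0.0501]
orientation: [-2.058, -2.373, 0.0]
force: [0.2, 2.3, 0.3]
opening: 0.0543
t: 39.13
tool_pos: [0.4418, 0.0994, 0.065]
orientation: [2.058, 2.373, 0.001]
force: [0.7, 0.3, -1.0]
opening: 0.0539
t 39.13 pos [0.4418 0.0994 0.065 ] ytool deg 8.14 zt [ 0.001  0.    -1.   ] F [ 0.7  0.3 -1. ] open 0.0539
twist 0.0024
shift after twist [ 0.     -0.0005  0.0155]
shift [ 0.     -0.0005  0.0155] norm 0.0156
```

View pics/s38c.png

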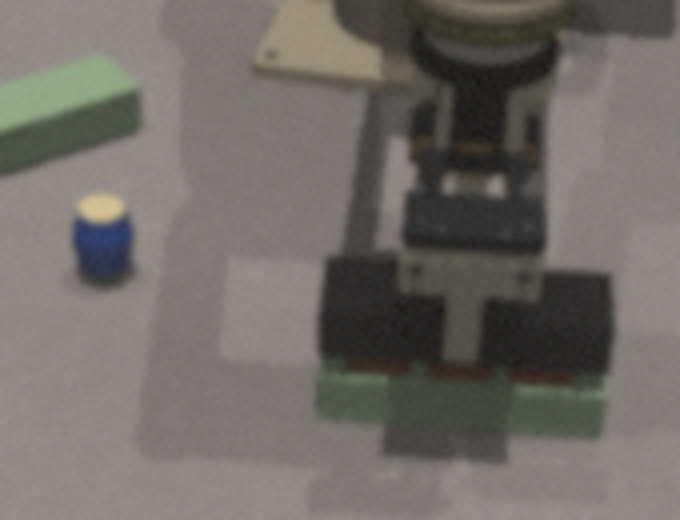

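```bash
python3 -m creep '[[0,0,-0.003,0,160],[0,0,-0.004,0,160],[0,0,-0.005,0,160],[0,0,-0.005,0,160],[0,0,-0.006,0,160],[0,0,-0.008,0,160],[0,0,-0.012,0,160],[0,0,-0.014,0,160],[0,0,-0.012,0,160],[0,0,-0.006,0,160],[0,0,0,0,160]]'
python3 - <<'E'
from h import *
plan([.4413,.0993,.0495],8.0)
im=save('scene','s39'); crop(im,190,360,80,230,'s39c',4)
E
```

```text
t: 40.1
tool_pos: [0.4426, 0.0995, 0.1413]
orientation: [2.057, 2.372, 0.004]
force: [0.0, -0.2, -2.1]
opening: 0.0538
t 40.1 pos [0.4426 0.0995 0.1413] ytool deg 8.14 zt [ 0.004  0.    -1.   ] F [ 0.  -0.2 -2.1] open 0.0538
twist 0.0024
shift after twist [ 0.     -0.0016  0.0918]
shift [ 0.     -0.0016  0.0918] norm 0.0919
```

View pics/s39c.png

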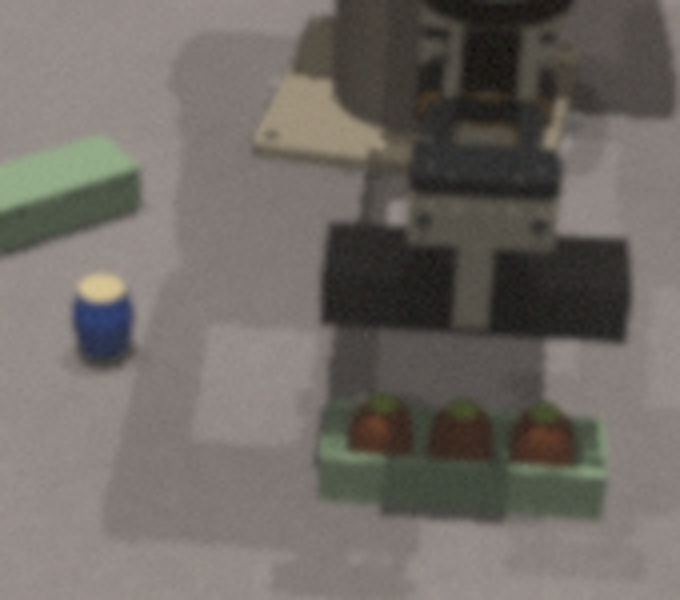

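```bash
python3 -c "
from h import *
plan([.476,-.145,.1413],8.0)"
python3 -m creep '[[-0.008,0,0,0,160],[-0.018,0,0,0,160],[-0.026,0,0,0,160],[-0.03,0,0,0,160],[-0.03,0,0,0,160],[-0.03,0,0,0,160],[-0.03,0,0,0,160],[-0.028,0,0,0,160],[-0.022,0,0,0,160],[-0.015,0,0,0,160],[-0.008,0,0,0,160],[0,0,0,0,160]]'
python3 -c "
from h import *
plan([.476,-.145,.026],8.0)"
```

```text
t 40.15 pos [0.4419 0.0994 0.1401] ytool deg 8.14 zt [ 0.002  0.    -1.   ] F [-0.1 -0.8 -1.8] open 0.0538
twist 0.0024
shift after twist [-0.2468 -0.0003 -0.0012]
shift [-0.2468 -0.0009 -0.0012] norm 0.2468
t: 41.15
tool_pos: [0.4753, -0.1447, 0.1382]
orientation: [-2.06, -2.37, 0.001]
force: [0.2, -0.5, -1.2]
opening: 0.054
t 41.15 pos [ 0.4753 -0.1447  0.1382] ytool deg 8.02 zt [-0.001  0.    -1.   ] F [ 0.2 -0.5 -1.2] open 0.054
twist 0.0003
shift after twist [-0.0004  0.0009  0.1122]
shift [-0.0004  0.0009  0.1122] norm 0.1122
```

```bash
python3 -m creep '[[0,0,0.008,0,160],[0,0,0.014,0,160],[0,0,0.018,0,160],[0,0,0.018,0,160],[0,0,0.016,0,160],[0,0,0.012,0,160],[0,0,0.009,0,160],[0,0,0.007,0,160],[0,0,0.004,0,160],[0,0,0.002,0,160],[0,0,0,0,160]]'
python3 - <<'E'
from h import *
plan([.476,-.145,.026],8.0)
im=save('scene','s40'); crop(im,120,290,80,230,'s40c',4)
E
```

```text
t: 42.07
tool_pos: [0.4761, -0.1432, 0.0312]
orientation: [2.058, 2.373, 0.0]
force: [0.2, -0.2, -1.6]
opening: 0.0539
t 42.07 pos [ 0.4761 -0.1432  0.0312] ytool deg 8.14 zt [ 0. -0. -1.] F [ 0.2 -0.2 -1.6] open 0.0539
twist 0.0025
shift after twist [-0.0018 -0.0003  0.0052]
shift [-0.0018 -0.0003  0.0052] norm 0.0055
```

View pics/s40c.png

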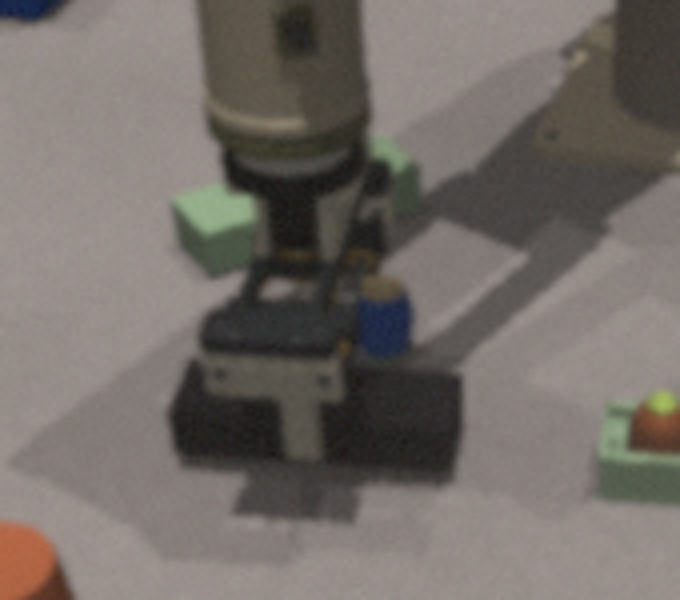

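```bash
python3 -m creep '[[0,0,0.002,0,160],[0,0,0.002,0,160],[0,0,0.0015,0,160],[0,0,0.001,0,160],[0,0,0,0,160]]'
python3 -m creep '[[0,0,0.0008,0,160],[0,0,0.0007,0,160],[0,0,0,0,160]]'
```

```text
t: 42.53
tool_pos: [0.4757, -0.1432, 0.0244]
orientation: [-2.058, -2.373, 0.0]
force: [0.5, -0.3, -1.4]
opening: 0.0538
t: 42.78
tool_pos: [0.476, -0.1433, 0.0231]
orientation: [2.058, 2.373, 0.0]
force: [-0.3, 0.5, -2.0]
opening: 0.0537
```

```bash
python3 -m creep '[[0,0,0.0008,0,160],[0,0,0.0008,0,160],[0,0,0,0,160]]'
python3 -m creep '[[0,0,0.0007,0,160],[0,0,0,0,160]]'
```

```text
t: 43.03
tool_pos: [0.4762, -0.1433, 0.0228]
orientation: [2.058, 2.373, -0.0]
force: [-5.3, 3.1, 12.2]
opening: 0.0538
t: 43.2
tool_pos: [0.4762, -0.1434, 0.0226]
orientation: [2.058, 2.373, -0.0]
force: [-9.4, 2.7, 19.0]
opening: 0.0538
```

Contact; release and retreat.

```bash
python3 -m creep '[[0,0,-0.001,0,160],[0,0,-0.001,0,100],[0,0,0,0,85],[0,0,0,0,50],[0,0,0,0,20],[0,0,0,0,10],[0,0,0,0,5],[0,0,-0.005,0,5],[0,0,-0.015,0,5],[0,0,-0.025,0,5],[0,0,-0.035,0,5],[0,0,-0.035,0,5]]'
python3 -m creep '[[0,0,-0.035,0,5],[-0.02,0,-0.035,0,5],[-0.035,0,-0.02,0,5],[-0.035,0,0,0,5],[-0.035,0,0,0,5],[-0.035,0,0,0,5],[-0.02,0,0,0,5],[0,0,0,0,5],[0,0,0,0,5]]'
python3 - <<'E'
from h import *
plan([.476,-.145,.026],8.0)
im=save('scene','s41'); np.save('s41.npy',im); crop(im,150,360,110,240,'s41c',3.7)
im=save('top','t41'); np.save('t41.npy',im); crop(im,190,390,150,270,'t41c',4)
E
```

```text
t: 44.2
tool_pos: [0.4749, -0.1428, 0.1385]
orientation: [-2.057, -2.372, 0.001]
force: [-0.7, 0.2, 0.1]
opening: 0.0915
t: 44.95
tool_pos: [0.501, -0.3221, 0.2276]
orientation: [-2.06, -2.371, -0.0]
force: [0.0, 0.2, -0.1]
opening: 0.0911
t 44.95 pos [ 0.501  -0.3221  0.2276] ytool deg 8.03 zt [-0.001  0.001 -1.   ] F [ 0.   0.2 -0.1] open 0.0911
twist 0.0005
shift after twist [ 0.1787 -0.      0.2017]
shift [1.787e-01 1.000e-04 2.017e-01] norm 0.2695
```

View pics/s41c.png

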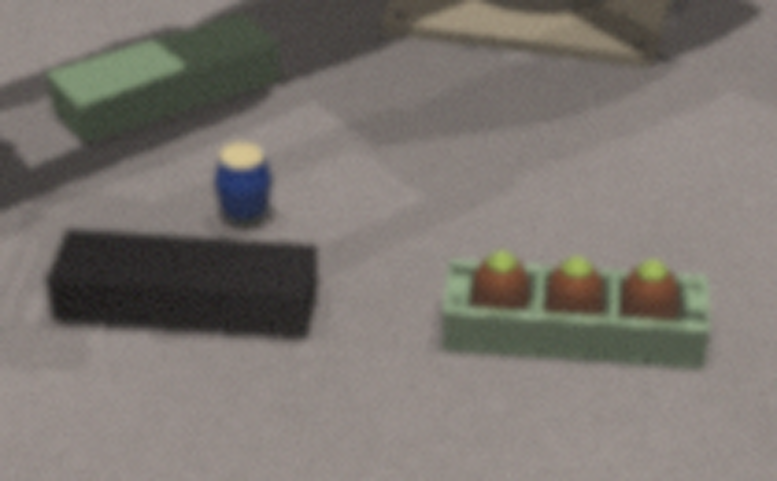

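View pics/t41.png

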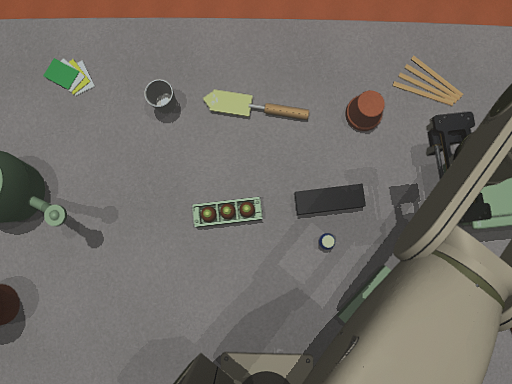

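```bash
python3 -c "
from h import *
for q,z in (('cup',0),('pot',0),('trowel',.01)):
    read_camera('scene'); print(q,[(at('scene',d['pixel'],z).round(3).tolist(),round(d['confidence'],2)) for d in tip_of('scene',q)[:1]])
print(read_state()['t']); print(close_job())"
```

```text
cup [([0.72, 0.272, 0.0], 0.62)]
pot [([0.704, -0.232, 0.0], 0.77)]
trowel [([0.714, 0.024, 0.01], 0.93)]
45.35
the job is handed in; nothing more can be done
None
```

I handed the job in at 45.4 s. The green tray stands upright on the table with all three bulbs nose-up in it. The black tray lies flat, face-down on its bosses, about 85 mm clear of the green one.

**How it went:** I seated the leftmost green tray on the black one. I tilted the pair up on its end, tipped it over the other edge and laid it down with the green tray underneath. Then I lifted the black tray straight off and set it on the spot where it had started.

**What went wrong on the way:** the pair came apart twice while turning.
- On the first lift, at an 8 N grip, the green tray stuck in the pads while the black one pivoted. The pair opened at about 24 degrees. I lowered it, checked it was closed again, and used about 4 N for that half of the turn.
- When I first tried to tip it from standing, at 3 N, the black tray lagged and a gap opened at the top. I backed up, stood the pair and squeezed it shut across its thickness (63.7 mm measured, 64 mm expected). I then tipped it with 15 N while pressing down about 6 to 11 N.

No bulb fell out. The gripper touched only the two trays.

**Last checks:**
- The scene and top pictures show the green tray upright, three green tips upward, the black tray flat, and the gripper well clear of everything.
- The cup, pot and trowel read within about 13 mm of where I first found them. That is roughly the spread between the two cameras, and the pictures show no movement.
- The highest wrist force I saw was about 28 N, against the limit of 120 N. It is reported only at the end of each move.

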